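# Stack the courier hand-over

## Task

Make up the two stacks for the courier. On the grey tray lay the lime slide case flat and centred, its long side along the tray's long side, then the yellow note pad squarely on the middle of the case, then the red data stick flat on the middle of the pad; in the blue cup stand set the red-lidded specimen cup upright, and centre the orange-lidded cup upright on its lid. Leave the white bottle where it stands, and let go of everything.

Things in the scene. Friction and masses are not known exactly. Their poses are not given: they have to be found in the camera images.
- tray: fixed flat grey plastic tray, 90 (x) x 120 (y) x 6 mm, no rim, with a thin dark rubber outline (74 x 107 mm) on its top that shows where the case lies. Origin at the centre of its underside, z up. Its y axis runs along its long side; its top is 6 mm above the origin.
- stand: fixed round blue plastic cup stand, a shallow dish: outside diameter 80 mm, inside diameter 70 mm, rim 12 mm high. Origin at the centre of its underside, z up. Its inner floor is 5 mm above the origin.
- slide_case: loose lime-green plastic slide case, shut (it stays shut), lies flat: 66 mm across (x; a small catch and the hinge make it look up to 72 mm), 105 mm long (y), 16 mm thick, 60 g. Origin at the centre of its underside, z up. Grip it across its x.
- note_pad: loose square yellow pad of notes, 67 x 67 x 18 mm, 50 g, lies flat; it is stiff. Origin at the centre of its underside, z up. x and y are square to its sides.
- data_stick: loose red USB data stick with a bare metal plug end, 18 (x) x 54 (y) x 8 mm, 20 g, lies flat. Origin at the centre of its underside, z up. 
- red_cup: loose white specimen cup with a red screw lid that stays on: 65 mm high, the lid 63 mm across and 16 mm high, the body narrower (56 mm across at most), about 45 g. Origin at the centre of its underside, z up. Its lid is flat on top.
- orange_cup: loose white specimen cup with an orange (yellowish amber) screw lid that stays on, smaller: 53 mm high, the lid 58 mm across and 16 mm high, the body 52 mm across at most, about 45 g. Origin at the centre of its underside, z up. 
- bottle: loose white plastic bottle with a screw cap, 47 mm across, 110 mm high, stands among the other things; a bystander, to be left where it is. Origin at the centre of its underside, z up. 

How it is judged:
At the end, for the whole second after the job is handed in: Case centred on the tray, pad on the case, red cup in the stand, orange cup on the red lid, each within 12 mm; stick on the pad within 15 mm; case and pad square within 0.2 rad; all flat or upright within 0.1 rad, within 4 mm of their proper height, released and at rest (horizontal distance between slide_case and tray below 0.012 m and angle between each of slide_case, note_pad, data_stick, red_cup, orange_cup's own z axis and vertical below 0.1 rad and z of slide_case in the frame of tray between 0.002 and 0.01 m and linear speed of each of slide_case, note_pad, data_stick, red_cup, orange_cup below 0.02 m/s and angular speed of each of slide_case, note_pad, data_stick, red_cup, orange_cup below 0.2 rad/s and horizontal distance between note_pad and slide_case below 0.012 m and z of note_pad in the frame of slide_case between 0.012 and 0.02 m and horizontal distance between data_stick and note_pad below 0.015 m and z of data_stick in the frame of note_pad between 0.014 and 0.022 m and horizontal distance between red_cup and stand below 0.012 m and z of red_cup in the frame of stand between 0.001 and 0.009 m and horizontal distance between orange_cup and red_cup below 0.012 m and z of orange_cup in the frame of red_cup between 0.061 and 0.069 m and angle between the y axis of slide_case and the y axis of tray, either way round below 0.2 rad and (angle between the x axis of note_pad and the x axis of slide_case, either way round below 0.2 rad or angle between the x axis of note_pad and the y axis of slide_case, either way round below 0.2 rad)); the robot touches nothing.
It fails at once if the white bottle is shifted by more than 25 mm or tipped (distance of bottle from where it was at the start of the episode above 0.025 m or angle between bottle's own z axis and vertical above 0.3 rad).
It also fails if it takes over 147 s, if anything falls off the work surface, if the arm or the gripper's body presses on something with over 40 N, if the wrist force passes 120 N, or if a joint passes its speed limit or range.

## Robot

A 6-joint arm with a two-finger parallel gripper is mounted at the origin on a cart in front of the work surface, level with it; the furniture and walls round the work are solid. World frame = base frame: x ahead of the robot, y to its left, z up, the work surface at z = 0. Lengths are in m, angles in rad, forces in N, time in s.
With the tool pointing down it reaches from about 0.25 to 0.8 m from the base axis. Payload 8.5 kg.
Tool frame: the origin (TCP) lies at the centre of the arm's flange, where the gripper is bolted on; the fingertips stand 173 mm ahead of it and the grasp point (between the pads) lies 155 mm ahead of it; z points along the fingers, y is the direction in which the jaws open and shut (so a half turn about z gives the same grasp; the last joint's range is limited). The gripper opens to 85 mm and grips with 20 to 120 N. Pads are 22 mm wide; open, the fingers measure 114 mm over their backs; the gripper's body (76 mm by 85 mm) begins 54 mm behind the grasp point. The pads swing forward as they close: fully open they stand 13 mm farther back than shut.
Start: joints at [1.179, 0.238, -0.013, 1.319, 0, 1.571], TCP at [0.2, 0.485, 0.405] pointing down, gripper open.
Joint ranges: [-2.66, 2.66], [-1.03, 1.9], [-1.14, 1.46], [-1.82, 2.27], [-1.45, 1.34], [-3.14, 3.14]. Speed limits (rad/s): [2.22, 2.22, 2.79, 3.14, 3.14, 3.14].

## Interface

Orientations are given as [roll, pitch, yaw] about the fixed x, y, z axes, in that order (R = Rz(yaw) Ry(pitch) Rx(roll)).
In Python, from plant import readout, capture, get_calibration, ctrl gives the robot as it stands.
- The arm moves only by the tool play_rows, never from a script. Its arguments are lists of equal length, an entry for each row: "dr": the turn, a rotation vector about the tool's x, y, z in degrees, a list of three; "offset": the shift along the tool's x, y, z in cm, a list of three; "gripper": the gripper's target within -1 to 1 (fully open at 1, half-way at 0, shut at -1). In form: {"dr": [[rx, ry, rz], ...], "offset": [[tx, ty, tz], ...], "gripper": [gripper, ...]}. A call has 1 to 8 rows; each row shifts and turns the commanded pose from where the row before left it, along the tool's axes as they then stand; what a row does not reach is not made up. A row lasts 1/12 s, in which the tool goes at most 41.7 mm and 7.16 degrees, less where a joint would pass 70% of its speed; a pose out of reach is approached as far as the arm can. A call is refused whole if a number of a shift passes 4.17 or a number of a turn 7.16, either way. A call with a gripper value outside its range is refused whole. The fingers move at their own pace and stop on an object; "squeeze" is the grip in N (left out, the last holds). Time passes only in rows, so rows that do not move let the fingers close. It gives the time, the measured TCP pose, the force and the opening at its end, in the units of the state.
- readout.read_state(): the state, without advancing time (a new reading comes with each control period).
- capture(name): name is "scene" or "side" or "wrist"; returns the picture (420x560x3 uint8, blue, green, red); there is no depth.
- get_calibration(name): a dict with "fovy" (degrees; the focal length in pixels is half the picture's height over the tangent of half this angle, whatever the lens; pixels are square), "cx", "cy" (the principal point, pixels), "xyz" and "attitude" of the camera in the world. Camera axes: x right, y up, looking along -z (the intrinsics and any distortion apply to the point x, -y, -z); pixel columns grow to the right and rows downward; lengths in m; the calibration is good to about 2 mm. The wrist camera is an equidistant fisheye: a pixel r from the principal point sees the ray r / f radians off the axis. A picture is of the moment at which its call begins: read the wrist's pose just before it. get_calibration takes no time and is no camera call; for the wrist camera it gives the pose at the moment of the call.
- ctrl.close_job(): hands the job in, once; it reports no verdict.
The state is a dict: "time_s": time; "joint_pos": joint angles; "joint_vel": joint speeds; "joint_torque": joint torques, N m; "eef_pos": TCP position; "eef_rot": TCP orientation; "contact_force": force on the tool from outside, world axes, zero at the start; "wrist_torque": the same for the moment, N m; "finger_gap": opening from 0.0 (shut) to 1.0 (fully open).
Only numpy, scipy, OpenCV 4.12 (cv2) and the standard library are available. Lean on these libraries where they do the work, as an engineer would, in place of code of your own. Each camera call takes 0.05 s, during which the arm holds its last target. There are 200 camera calls.

## Working session

There is one attempt and no reset: what is moved stays moved. The work goes in short steps, Python scripts to look and compute and a tool call to move; the robot and the scene stay as the last step left them, time stands still between calls to the robot, and variables do not carry over. Pictures are saved under pics/ and viewed, about 12 in all and at most 16, crops included, and the job is handed in when it is done.

Besides the shell and the picture viewer there is one more tool, called after "Request:" by a JSON object that holds its "name" and its "arguments", one argument or row to a line. play_rows: Moves the arm, as the interface text tells. Its arguments: {"type":"object","properties":{"dr":{"type":"array","items":{"type":"array","items":{"type":"number"}}},"offset":{"type":"array","items":{"type":"array","items":{"type":"number"}}},"gripper":{"type":"array","items":{"type":"number"}},"squeeze":{"type":"number"}},"required":["dr","offset","gripper"]}

```bash
ls; mkdir -p pics; python3 - <<'E'
from plant import readout, capture, get_calibration, ctrl
import cv2,numpy as np
s=readout.read_state();print(s)
for n in("scene","side","wrist"):
    print(n,get_calibration(n)); im=capture(n); cv2.imwrite(f"pics/{n}0.png",im)
E
```

```text
pics
{'time_s': 0.0, 'joint_pos': array([ 1.17897651e+00,  2.38736642e-01, -1.42483161e-02,  1.31921227e+00,
       -4.13192805e-05,  1.57079697e+00]), 'joint_vel': array([ 0.00028151,  0.00053361,  0.00036072, -0.00013146,  0.0004132 ,
        0.0004063 ]), 'joint_torque': array([ 1.08209551e-03, -5.38782263e+01,  3.46441412e+01,  1.80975592e-02,
        1.26795603e-04,  1.25611734e-05]), 'eef_pos': array([0.20041976, 0.48504755, 0.40410293]), 'eef_rot': array([-3.14019176e+00,  4.13201428e-05,  2.74977225e+00]), 'contact_force': array([1.34695199, 0.5532023 , 0.15090307]), 'wrist_torque': array([-0.0133237 , -0.02382519,  0.00588913]), 'finger_gap': 0.9998678220108046}
scene {'fovy': 42.36803869690524, 'cx': 289.21053381763085, 'cy': 214.76282031787292, 'xyz': array([-0.10101946, -0.79487251,  0.74368213]), 'attitude': array([ 0.91604893,  0.01426226, -0.79078165])}
side {'fovy': 43.10407691750433, 'cx': 280.0503719927206, 'cy': 207.62725164136882, 'xyz': array([ 0.27334118, -1.18105613,  0.98522034]), 'attitude': array([ 0.86911929, -0.01574138, -0.24460626])}
wrist {'fovy': 65.70646984690485, 'cx': 278.9957004310565, 'cy': 206.15723136628515, 'xyz': array([0.12385162, 0.51754765, 0.37293913]), 'attitude': array([-0.32367482,  0.00124258,  1.17932624])}
```

View pics/scene0.png

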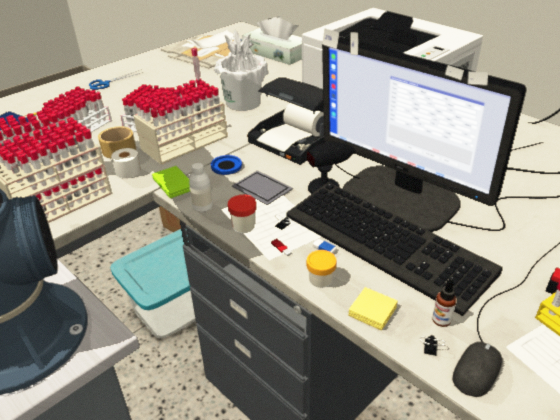

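View pics/side0.png

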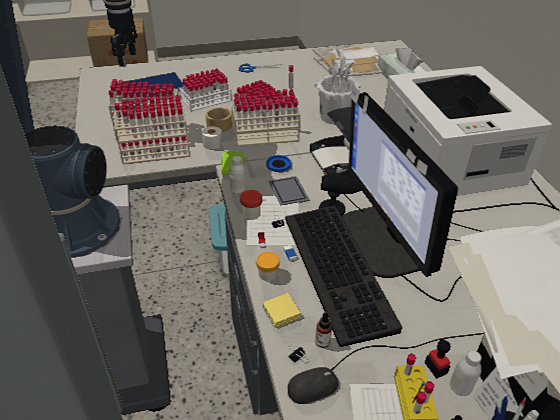

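View pics/wrist0.png

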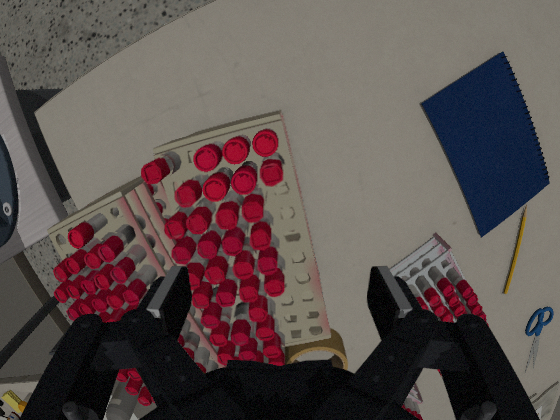

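Scene view: lime case (172,181), bottle (200,187), stand (227,165), tray (262,187), red cup (242,207), red stick (279,246), orange cup (321,262), pad (373,308). Side view agrees: the case stands partly behind the bottle at (235,165), pad at (282,310). The wrist is over the tube racks.

```bash
cat > h.py <<'E'
import cv2,numpy as np
from scipy.spatial.transform import Rotation as Ro
from plant import readout, capture, get_calibration, ctrl
def cam(n):
    c=get_calibration(n); c['R']=Ro.from_euler('xyz',c['attitude']).as_matrix()
    c['f']=210/np.tan(np.radians(c['fovy']/2)); c['fish']=n=='wrist'; return c
def ray(c,u,v):
    x,y=(u-c['cx'])/c['f'],(v-c['cy'])/c['f']
    if c['fish']:
        r=np.hypot(x,y)+1e-12; d=np.array([x/r*np.sin(r),-y/r*np.sin(r),-np.cos(r)])
    else: d=np.array([x,-y,-1.])
    return c['R']@d
def plane(c,u,v,z):
    d=ray(c,u,v); return c['xyz']+d*(z-c['xyz'][2])/d[2]
def proj(c,p):
    q=c['R'].T@(np.asarray(p)-c['xyz']); x,y,w=q[0],-q[1],-q[2]
    if c['fish']:
        r=np.hypot(x,y)+1e-12; t=np.arctan2(r,w); return c['cx']+c['f']*t*x/r, c['cy']+c['f']*t*y/r
    return c['cx']+c['f']*x/w, c['cy']+c['f']*y/w
HS={'lime':((33,120,90),(44,255,255)),'yellow':((23,110,120),(32,255,255)),'red':((0,150,70),(6,255,255)),
 'orange':((11,150,120),(22,255,255)),'blue':((100,150,60),(125,255,255))}
def mask(im,col):
    h=cv2.cvtColor(im,cv2.COLOR_BGR2HSV); m=cv2.inRange(h,*HS[col])
    if col=='red': m|=cv2.inRange(h,(172,150,70),(180,255,255))
    return m
def blobs(im,col,amin=30):
    m=cv2.morphologyEx(mask(im,col),cv2.MORPH_CLOSE,np.ones((3,3)))
    cs,_=cv2.findContours(m,cv2.RETR_EXTERNAL,cv2.CHAIN_APPROX_NONE)
    return sorted([c for c in cs if cv2.contourArea(c)>amin],key=cv2.contourArea,reverse=True)
def world(c,cnt,z):
    return np.array([plane(c,u,v,z)[:2] for u,v in cnt.reshape(-1,2)])
def rect(w):  # min-area rect in mm: centre, size, angle of first side(deg)
    (x,y),s,a=cv2.minAreaRect((w*1000).astype(np.float32)); return np.round([x,y,*s,a],1)
def tool():
    s=readout.read_state(); return s['eef_pos'],Ro.from_euler('xyz',s['eef_rot']).as_matrix()
E
python3 - <<'E'
from h import *
for n in('scene','side'):
    im=cv2.imread(f'pics/{n}0.png');c=cam(n)
    for col,z in(('lime',.016),('yellow',.018),('red',.065),('orange',.053),('blue',.012)):
        for b in blobs(im,col,25)[:40]:
            x,y,w,h=cv2.boundingRect(b)
            if n=='scene' and x<140 or n=='side' and (x<215 or y<150): continue
            print(n,col,(x,y,w,h),rect(world(c,b,z)), 'red z.008' if col=='red' else '', rect(world(c,b,.008)) if col=='red' else '')
c=cam('scene');print('tray',plane(c,262,187,.006),'bottle base',plane(c,201,206,0), 'bottle top',plane(c,197,168,.11))
E
```

```text
scene lime (152, 166, 38, 32) [466.9 176.9 124.5  71.5  78.7]  
scene yellow (349, 288, 48, 42) [ 472.5 -423.5   77.7   70.1   12.2]  
scene yellow (535, 292, 25, 44) [ 681.8 -649.2  105.1   39.    23.2]  
scene yellow (307, 251, 29, 19) [ 503.  -269.8   52.9   55.    23.6]  
scene red (228, 195, 28, 22) [474.5 -69.8  75.6  57.6  47.6] red z.008 [522.9  -8.9  81.9  62.4  47.6]
scene red (551, 268, 9, 22) [ 716.1 -634.9   56.4   13.1   23.2] red z.008 [ 784.7 -621.4   61.2   14.2   23.2]
scene red (272, 240, 15, 12) [ 439.4 -218.2   34.2   14.7   82.5] red z.008 [ 484.8 -169.7   37.1   15.9   82.5]
scene orange (307, 253, 29, 23) [ 466.  -304.1   60.6   52.9   43.2]  
scene blue (329, 49, 8, 84) [1155.3  264.7  625.2   25.4   41.4]  
scene blue (211, 155, 31, 19) [608.1 147.5  86.1  75.5  63.2]  
scene blue (319, 242, 15, 8) [ 544.6 -246.5   21.6   23.8    5.3]  
side lime (222, 152, 22, 23) [472.6 173.  118.4  66.   77.3]  
side yellow (395, 365, 43, 55) [ 688.9 -688.4  120.6   66.9   77.9]  
side yellow (263, 293, 38, 33) [ 480.3 -426.3   70.5   76.1   12.1]  
side red (240, 190, 22
[... 226 characters left out ...]
4 -719.1   54.6   17.5   30.9] red z.008 [ 714.1 -690.4   58.    18.5   30.9]
side red (407, 353, 9, 12) [ 693.6 -644.9   27.1   14.6   50.3] red z.008 [ 719.7 -611.7   28.8   15.5   50.3]
side red (259, 233, 6, 10) [ 477.5 -230.2   32.9   12.5   77.7] red z.008 [ 490.2 -171.3   35.    13.3   77.7]
side orange (256, 252, 23, 17) [ 476.2 -298.2   54.    53.5   76.8]  
side blue (267, 155, 24, 17) [615.4 145.7  86.7  72.6  77.1]  
side blue (496, 397, 11, 23) [ 844.4 -759.1   56.8   16.    48.3]  
side blue (286, 249, 11, 9) [ 549.2 -247.8   21.9   25.5    5.9]  
tray [0.60743359 0.01261718 0.006     ] bottle base [0.46315652 0.0650298  0.        ] bottle top [0.45979952 0.05462057 0.11      ]
```

```bash
python3 -c "
import cv2
a=cv2.imread('pics/scene0.png')[135:335,130:420];b=cv2.imread('pics/side0.png')[140:340,200:350]
import numpy as np
cv2.imwrite('pics/c1.png',cv2.resize(a,None,fx=2.75,fy=2.75,interpolation=cv2.INTER_CUBIC))"
```

```text
(no output)
```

View pics/c1.png

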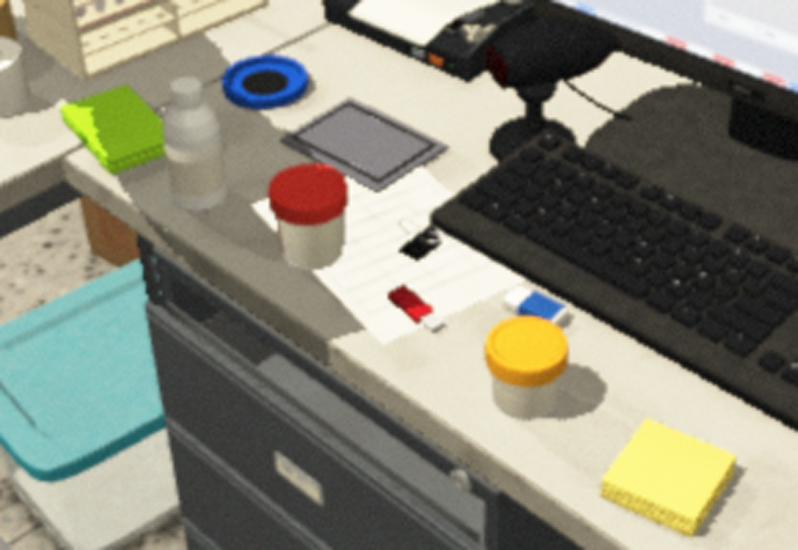

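Clear view: items all stand on the front of the desk. Estimates agree across both cameras (case ~(0.47,0.175), stand ~(0.61,0.146), tray ~(0.61,0.013), red cup ~(0.478,-0.07), orange ~(0.471,-0.30), pad ~(0.476,-0.425), bottle ~(0.46,0.06)). I move above the case/tray region.

Request:
{"name": "play_rows", "arguments": {
  "dr": [
    [0,0,0],
    [0,0,0],
    [0,0,0],
    [0,0,0],
    [0,0,0],
    [0,0,0],
    [0,0,0],
    [0,0,0]
  ],
  "offset": [
    [-2.6,-1.5,0],
    [-2.6,-1.5,0],
    [-2.6,-1.5,0],
    [-2.6,-1.5,0],
    [-2.6,-1.5,0],
    [-2.6,-1.5,0],
    [-2.6,-1.5,0],
    [-2.6,-1.5,0]
  ],
  "gripper": [1,1,1,1,1,1,1,1]
}}

```text
time_s: 0.82
eef_pos: [0.3474, 0.2935, 0.4046]
eef_rot: [-3.141, -0.0, 2.75]
contact_force: [0.4, -0.5, 0.4]
finger_gap: 0.996
```

Request:
{"name": "play_rows", "arguments": {
  "dr": [
    [0,0,0],
    [0,0,0],
    [0,0,0],
    [0,0,0],
    [0,0,0],
    [0,0,0],
    [0,0,0],
    [0,0,0]
  ],
  "offset": [
    [-2.6,-1.5,0],
    [-2.6,-1.5,0],
    [-2.6,-1.5,0],
    [-2.6,-1.5,0],
    [-2.6,-1.5,0],
    [-2.6,-1.5,0],
    [-2.6,-1.5,0],
    [-2.6,-1.5,0]
  ],
  "gripper": [1,1,1,1,1,1,1,1]
}}

```text
time_s: 1.48
eef_pos: [0.4939, 0.1031, 0.4046]
eef_rot: [-3.141, -0.0, 2.75]
contact_force: [-0.1, 0.8, 0.9]
finger_gap: 0.997
```

Request:
{"name": "play_rows", "arguments": {
  "dr": [
    [0,0,6.5],
    [0,0,6.5],
    [0,0,6.5],
    [0,0,6.5],
    [0,0,6.5],
    [0,0,6.5],
    [0,0,0],
    [0,0,0]
  ],
  "offset": [
    [0,0,0],
    [0,0,0],
    [0,0,0],
    [0,0,0],
    [0,0,0],
    [0,0,0],
    [0,0,0],
    [0,0,0]
  ],
  "gripper": [1,1,1,1,1,1,1,1]
}}

```text
time_s: 2.15
eef_pos: [0.4933, 0.1045, 0.4045]
eef_rot: [-3.141, -0.0, 2.073]
contact_force: [-0.3, -0.1, -0.1]
finger_gap: 0.997
```

Request:
{"name": "play_rows", "arguments": {
  "dr": [
    [0,0,6.5],
    [0,0,6.5],
    [0,0,6.5],
    [0,0,6.5],
    [0,0,6.5],
    [0,0,6.5],
    [0,0,0],
    [0,0,0]
  ],
  "offset": [
    [0,0,0],
    [0,0,0],
    [0,0,0],
    [0,0,0],
    [0,0,0],
    [0,0,0],
    [0,0,0],
    [0,0,0]
  ],
  "gripper": [1,1,1,1,1,1,1,1]
}}

```text
time_s: 2.82
eef_pos: [0.4933, 0.1045, 0.4047]
eef_rot: [-3.141, 0.0, 1.395]
contact_force: [1.1, -0.2, 0.7]
finger_gap: 1.001
```

```bash
python3 - <<'E'
from h import *
p,R=tool();c=cam('wrist');im=capture('wrist');cv2.imwrite('pics/w1.png',im);np.save('w1.npy',c,allow_pickle=True)
print(p,readout.read_state()['eef_rot'],c['xyz'])
for col,z in(('lime',.016),('red',.065),('red',.008),('blue',.012)):
    for b in blobs(im,col,150)[:6]:
        print(col,cv2.boundingRect(b),rect(world(c,b,z)))
E
```

```text
[0.49326931 0.10454238 0.40465014] [-3.14146899e+00  1.35952331e-04  1.39437604e+00] [0.50643777 0.18622113 0.37342216]
lime (218, 58, 66, 94) [475.2 188.5 103.9  70.6  79. ]
red (271, 293, 51, 64) [480.5 -69.7 100.1  60.2  74.3]
red (0, 50, 21, 27) [202.4 321.3  23.3  41.5  89. ]
red (24, 40, 17, 18) [242.9 321.2  20.4  24.9  66.8]
red (23, 18, 17, 18) [246.1 350.5  22.6  27.7  81.9]
red (271, 293, 51, 64) [ 475.7 -117.   118.5   71.4   74.3]
red (0, 50, 21, 27) [146.2 346.2  27.6  49.2  89. ]
red (24, 40, 17, 18) [194.2 346.2  24.1  29.4  66.8]
red (23, 18, 17, 18) [198.  380.8  26.8  32.8  81.9]
blue (344, 80, 66, 68) [614.3 156.2  77.3  78.4  83. ]
blue (530, 287, 30, 45) [ 953.6 -229.1   20.2  206.7   44.4]
```

View pics/w1.png

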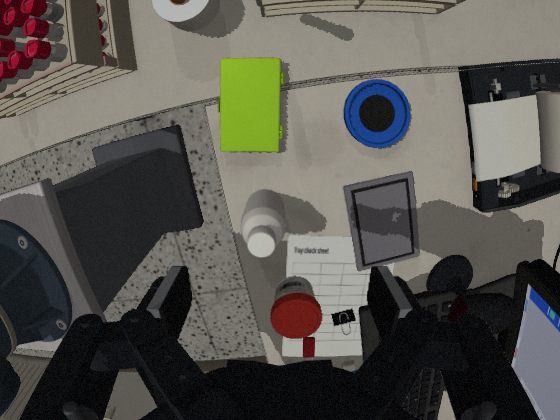

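Wrist view: case (250,105) square, catch on +x side; stand (377,113); tray corners about (344,185),(411,171),(419,255),(359,271); bottle (262,225); red cup lid (296,315).

```bash
cat >> h.py <<'E'
def go(x,y,z,yaw):  # prints shift in tool axes as it stands (cm) and turn about tool z (deg)
    p,R=tool(); d=R.T@(np.array([x,y,z])-p)*100
    cy=readout.read_state()['eef_rot'][2]; a=(np.degrees(cy)-yaw+180)%360-180
    print('at',p.round(4),'yaw',np.degrees(cy).round(1),'shift',d.round(2),'turn',round(a,1))
E
python3 - <<'E'
from h import *
c=cam('wrist');q=np.array([[344,185],[411,171],[419,255],[359,271]])
w=np.array([plane(c,u,v,.006)[:2] for u,v in q]);print(w.round(3),w.mean(0))
print(rect(w)); e=(w[1]+w[0]-w[2]-w[3]);print('tray y dir',np.degrees(np.arctan2(e[1],e[0])))
go(.475,.188,.25,79)
E
```

```text
[[ 0.566  0.078]
 [ 0.652  0.081]
 [ 0.66  -0.037]
 [ 0.574 -0.043]] [0.61264318 0.01978263]
[612.6  20.3  86.3 120.6   3.9]
tray y dir 93.88348566892357
at [0.4933 0.1045 0.4047] yaw 79.9 shift [ 7.9  -3.26 15.46] turn 0.9
```

Request:
{"name": "play_rows", "arguments": {
  "dr": [
    [0,0,0],
    [0,0,0],
    [0,0,0],
    [0,0,0],
    [0,0,0],
    [0,0,0],
    [0,0,0],
    [0,0,0]
  ],
  "offset": [
    [2,-0.8,1],
    [2,-0.8,2],
    [2,-0.8,2],
    [1.9,-0.9,2.5],
    [0,0,2.5],
    [0,0,2.5],
    [0,0,2],
    [0,0,0]
  ],
  "gripper": [1,1,1,1,1,1,1,1]
}}

```text
time_s: 3.53
eef_pos: [0.4737, 0.1879, 0.2562]
eef_rot: [-3.136, 0.003, 1.393]
contact_force: [-1.1, -0.3, 0.2]
finger_gap: 0.998
```

```bash
python3 - <<'E'
from h import *
c=cam('wrist');im=capture('wrist');cv2.imwrite('pics/w2.png',im)
for col,z in(('lime',.016),('blue',.012)):
    for b in blobs(im,col,150)[:2]:
        print(col,cv2.boundingRect(b),rect(world(c,b,z)))
go(.475,.188,.17,79)
E
```

```text
lime (233, 143, 105, 143) [474.5 189.7 105.9  69.6  78.3]
blue (418, 175, 85, 95) [614.7 158.8  77.7  81.9  10.7]
at [0.4744 0.188  0.2583] yaw 79.8 shift [0.03 0.09 8.83] turn 0.8
```

View pics/w2.png

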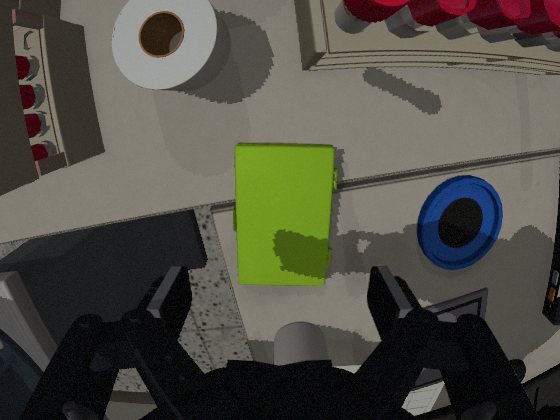

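```bash
python3 - <<'E'
from h import *
c=cam('wrist')
for u,v in((310,65),(560,75),(350,60)): print(plane(c,u,v,0).round(3))
c=cam('scene')
for u,v in((152,157),(228,125),(142,100),(215,85)): print(plane(c,u,v,0).round(3),plane(c,u,v,.08).round(3))
E
```

```text
[0.512 0.291 0.   ]
[0.746 0.273 0.   ]
[0.541 0.29  0.   ]
[0.508 0.332 0.   ] [0.443 0.21  0.08 ]
[0.761 0.321 0.   ] [0.668 0.201 0.08 ]
[0.682 0.645 0.   ] [0.598 0.49  0.08 ]
[0.91  0.564 0.   ] [0.801 0.418 0.08 ]
```

Case confirmed at (0.4745,0.189). I grip 1 cm toward the bottle end to keep the camera off the rack.

Request:
{"name": "play_rows", "arguments": {
  "dr": [
    [0,0,1],
    [0,0,0],
    [0,0,0],
    [0,0,0],
    [0,0,0],
    [0,0,0],
    [0,0,0],
    [0,0,0]
  ],
  "offset": [
    [-0.9,0.1,0],
    [0,0,1.5],
    [0,0,1.5],
    [0,0,1.5],
    [0,0,1.5],
    [0,0,1.3],
    [0,0,1.0],
    [0,0,0.5]
  ],
  "gripper": [1,1,1,1,1,1,1,1],
  "squeeze": 40
}}

```text
time_s: 4.25
eef_pos: [0.4749, 0.1788, 0.1719]
eef_rot: [3.141, -0.0, 1.371]
contact_force: [-0.6, -0.4, 0.0]
finger_gap: 0.999
```

Request:
{"name": "play_rows", "arguments": {
  "dr": [
    [0,0,0],
    [0,0,0],
    [0,0,0],
    [0,0,0],
    [0,0,0],
    [0,0,0],
    [0,0,0],
    [0,0,0]
  ],
  "offset": [
    [0,0,0],
    [0,0,0],
    [0,0,0],
    [0,0,0],
    [0,0,0],
    [0,0,0],
    [0,0,0],
    [0,0,0]
  ],
  "gripper": [1,1,-1,-1,-1,-1,-1,-1],
  "squeeze": 40
}}

```text
time_s: 4.92
eef_pos: [0.4749, 0.1793, 0.1727]
eef_rot: [3.14, -0.001, 1.371]
contact_force: [-0.4, -1.4, 6.1]
finger_gap: 0.765
```

Request:
{"name": "play_rows", "arguments": {
  "dr": [
    [0,0,0],
    [0,0,0],
    [0,0,0],
    [0,0,0],
    [0,0,0],
    [0,0,0],
    [0,0,0],
    [0,0,0]
  ],
  "offset": [
    [0,0,0],
    [0,0,-1],
    [0,0,-1],
    [0,0,-2],
    [0,0,-2],
    [0,0,-2],
    [0,0,0],
    [0,0,0]
  ],
  "gripper": [-1,-1,-1,-1,-1,-1,-1,-1],
  "squeeze": 40
}}

```text
time_s: 5.58
eef_pos: [0.475, 0.1794, 0.2536]
eef_rot: [3.139, -0.002, 1.371]
contact_force: [-0.6, 0.3, -1.2]
finger_gap: 0.758
```

```bash
python3 - <<'E'
from h import *
c=cam('wrist');im=capture('wrist');cv2.imwrite('pics/w3.png',im)
p,R=tool()
for dz in (.13,.137,.145):
  b=blobs(im,'lime',150)[0]
  r=rect(world(c,b,p[2]-dz)); print(dz,cv2.boundingRect(b),r,r[:2]-p[:2]*1000)
go(.613,.020,.27,93.9)
E
```

```text
0.13 (198, 151, 166, 205) [479.3 204.5  84.1  55.   78.6] [ 4.76194661 25.296864  ]
0.137 (198, 151, 166, 205) [478.5 200.6  90.   58.8  78.6] [ 3.96194661 21.396864  ]
0.145 (198, 151, 166, 205) [477.7 196.1  96.7  63.2  78.6] [ 3.16194661 16.896864  ]
at [0.4745 0.1792 0.2524] yaw 78.6 shift [-12.86  16.73  -1.75] turn -15.3
```

View pics/w3.png

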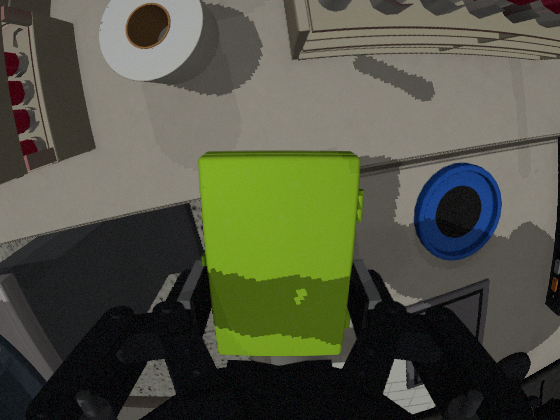

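```bash
python3 - <<'E'
from h import *
c=np.load('w1.npy',allow_pickle=True).item()
s=cam('scene'); d=cam('side')
print('base w1',plane(c,450,272,.0).round(3),plane(c,427,275,0).round(3),'scene base',plane(s,320,187,0).round(3), plane(s,307,187,0).round(3))
def tri(c1,a,c2,b):
    r1,r2=ray(c1,*a),ray(c2,*b); M=np.c_[r1,-r2]; t=np.linalg.lstsq(M,c2['xyz']-c1['xyz'],rcond=None)[0]
    return c1['xyz']+t[0]*r1,c2['xyz']+t[1]*r2
print('head left end', tri(s,(310,150),d,(322,178)))
print('w1 head', [plane(c,455,308,z).round(3) for z in (.05,.1,.15)])
E
```

```text
base w1 [ 0.714 -0.082  0.   ] [ 0.676 -0.077  0.   ] scene base [ 0.71  -0.082  0.   ] [ 0.688 -0.06   0.   ]
head left end (array([ 0.68262628, -0.07327836,  0.11100297]), array([ 0.68199764, -0.07756242,  0.10533819]))
w1 head [array([ 0.701, -0.109,  0.05 ]), array([ 0.671, -0.063,  0.1  ]), array([ 0.641, -0.018,  0.15 ])]
```

Request:
{"name": "play_rows", "arguments": {
  "dr": [
    [0,0,0],
    [0,0,0],
    [0,0,0],
    [0,0,0],
    [0,0,0],
    [0,0,0],
    [0,0,0],
    [0,0,0]
  ],
  "offset": [
    [0,0,-1.5],
    [0,0,-1.5],
    [0,0,-1.5],
    [0,0,-1.5],
    [0,0,-1],
    [0,0,0],
    [0,0,0],
    [0,0,0]
  ],
  "gripper": [-1,-1,-1,-1,-1,-1,-1,-1]
}}

```text
time_s: 6.3
eef_pos: [0.4742, 0.179, 0.3206]
eef_rot: [-3.14, 0.001, 1.371]
contact_force: [0.6, -0.1, -0.4]
finger_gap: 0.762
```

Request:
{"name": "play_rows", "arguments": {
  "dr": [
    [0,0,0],
    [0,0,0],
    [0,0,0],
    [0,0,0],
    [0,0,0],
    [0,0,0],
    [0,0,0],
    [0,0,0]
  ],
  "offset": [
    [-1.7,2.1,0],
    [-1.7,2.1,0],
    [-1.7,2.1,0],
    [-1.7,2.1,0],
    [-1.7,2.1,0],
    [-1.7,2.1,0],
    [-1.7,2.1,0],
    [-1.7,2.1,0]
  ],
  "gripper": [-1,-1,-1,-1,-1,-1,-1,-1]
}}

```text
time_s: 6.97
eef_pos: [0.6126, 0.0113, 0.3202]
eef_rot: [-3.14, 0.001, 1.371]
contact_force: [0.4, 1.0, -0.6]
finger_gap: 0.759
```

Request:
{"name": "play_rows", "arguments": {
  "dr": [
    [0,0,-5],
    [0,0,-5],
    [0,0,-5.3],
    [0,0,0],
    [0,0,0],
    [0,0,0],
    [0,0,0],
    [0,0,0]
  ],
  "offset": [
    [0,0,0],
    [0,0,0],
    [0,0,0],
    [0,0,0],
    [0,0,0],
    [0,0,0],
    [0,0,0],
    [0,0,0]
  ],
  "gripper": [-1,-1,-1,-1,-1,-1,-1,-1]
}}

```text
time_s: 7.63
eef_pos: [0.6121, 0.0127, 0.3216]
eef_rot: [-3.141, 0.0, 1.637]
contact_force: [-0.4, 0.4, -0.7]
finger_gap: 0.76
```

```bash
python3 - <<'E'
from h import *
c=cam('wrist');im=capture('wrist');cv2.imwrite('pics/w4.png',im)
go(.6137,.0093,.18,93.9)
E
```

```text
at [0.6121 0.0127 0.3217] yaw 93.8 shift [-0.35  0.14 14.17] turn -0.1
```

View pics/w4.png

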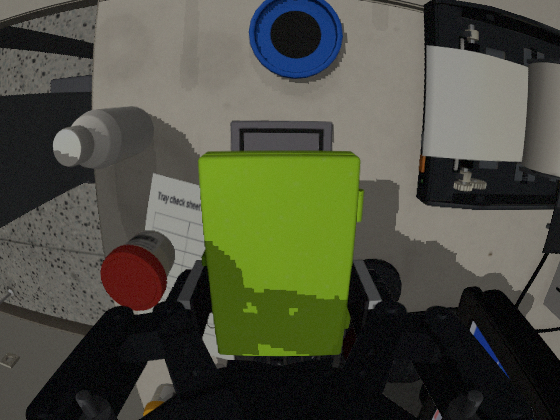

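```bash
python3 - <<'E'
from h import *
c=cam('wrist')
for u,v in((232,122),(333,122)): print('tray corner',plane(c,u,v,.006).round(4))
im=cv2.imread('pics/w4.png'); b=blobs(im,'blue',500)[0]; print('stand',rect(world(c,b,.012)))
t=np.radians(93.9);R=np.array([[np.cos(t-np.pi/2),-np.sin(t-np.pi/2)],[np.sin(t-np.pi/2),np.cos(t-np.pi/2)]])
print('expected corners',[(np.array([.613,.020])+R@[x,.06]).round(4) for x in(-.045,.045)])
E
```

```text
tray corner [0.5661 0.0749 0.006 ]
tray corner [0.6541 0.0809 0.006 ]
stand [616.2 151.6  78.3  69.4   5. ]
expected corners [array([0.564 , 0.0768]), array([0.6538, 0.0829])]
```

Request:
{"name": "play_rows", "arguments": {
  "dr": [
    [0,0,0],
    [0,0,0],
    [0,0,0],
    [0,0,0],
    [0,0,0],
    [0,0,0],
    [0,0,0],
    [0,0,0]
  ],
  "offset": [
    [-0.5,0.2,2],
    [0,0,2.5],
    [0,0,2.5],
    [0,0,2.5],
    [0,0,2.2],
    [0,0,1.5],
    [0,0,0.5],
    [0,0,0.4]
  ],
  "gripper": [-1,-1,-1,-1,-1,-1,-1,-1]
}}

```text
time_s: 8.35
eef_pos: [0.6143, 0.0077, 0.18]
eef_rot: [-3.14, 0.0, 1.638]
contact_force: [-0.1, -0.1, -0.1]
finger_gap: 0.759
```

Request:
{"name": "play_rows", "arguments": {
  "dr": [
    [0,0,0],
    [0,0,0],
    [0,0,0],
    [0,0,0],
    [0,0,0],
    [0,0,0],
    [0,0,0],
    [0,0,0]
  ],
  "offset": [
    [0,0,0.1],
    [0,0,0],
    [0,0,0],
    [0,0,0],
    [0,0,0],
    [0,0,0],
    [0,0,0],
    [0,0,0]
  ],
  "gripper": [-1,-1,-1,1,1,1,1,1]
}}

```text
time_s: 9.02
eef_pos: [0.6145, 0.0077, 0.1799]
eef_rot: [3.141, 0.0, 1.638]
contact_force: [0.4, 0.3, 0.6]
finger_gap: 1.003
```

Request:
{"name": "play_rows", "arguments": {
  "dr": [
    [0,0,0],
    [0,0,0],
    [0,0,0],
    [0,0,0],
    [0,0,0],
    [0,0,0],
    [0,0,0],
    [0,0,0]
  ],
  "offset": [
    [0,0,-1],
    [0,0,-2],
    [0,0,-3],
    [0,0,-3],
    [0,0,-3],
    [0,0,-3],
    [0,0,0],
    [0,0,0]
  ],
  "gripper": [1,1,1,1,1,1,1,1]
}}

```text
time_s: 9.68
eef_pos: [0.6149, 0.0077, 0.3325]
eef_rot: [3.137, 0.0, 1.638]
contact_force: [0.2, -0.0, -0.5]
finger_gap: 0.997
```

```bash
python3 - <<'E'
from h import *
c=cam('wrist');im=capture('wrist');cv2.imwrite('pics/w5.png',im)
b=blobs(im,'lime',500)[0]; print('case',rect(world(c,b,.022)),cv2.boundingRect(b))
b=blobs(im,'red',500)[0]; print('redcup',cv2.boundingRect(b))
go(.476,-.30,.40,93.9)
E
```

```text
case [614.1  17.4  69.6 104.    3.9] (239, 126, 80, 113)
redcup (101, 235, 60, 64)
at [0.6145 0.0077 0.3307] yaw 93.8 shift [-29.77 -15.87  -6.95] turn -0.1
```

Case lies at (0.614,0.017), 3.9°: on target. Now to look over stick, orange cup and pad.

Request:
{"name": "play_rows", "arguments": {
  "dr": [
    [0,0,0],
    [0,0,0],
    [0,0,0],
    [0,0,0],
    [0,0,0],
    [0,0,0],
    [0,0,0],
    [0,0,0]
  ],
  "offset": [
    [-1.4,-2,-0.9],
    [-2,-2,-1],
    [-2,-2,-1],
    [-2.4,-2,-1],
    [-2.4,-2,-1],
    [-2.4,-2,-1],
    [-2.4,-2,-1],
    [-2.4,-1.4,0]
  ],
  "gripper": [1,1,1,1,1,1,1,1]
}}

```text
time_s: 10.4
eef_pos: [0.4709, -0.1772, 0.3995]
eef_rot: [-3.141, 0.0, 1.638]
contact_force: [1.5, -1.2, -0.2]
finger_gap: 0.995
```

Request:
{"name": "play_rows", "arguments": {
  "dr": [
    [0,0,-2],
    [0,0,-2],
    [0,0,-2],
    [0,0,-2.2],
    [0,0,0],
    [0,0,0],
    [0,0,0],
    [0,0,0]
  ],
  "offset": [
    [-3,0,0],
    [-3,0,0],
    [-3,0,0],
    [-3,0,0],
    [-3,0,0],
    [-3,0,0],
    [-2.4,0,0],
    [0,0,0]
  ],
  "gripper": [1,1,1,1,1,1,1,1]
}}

```text
time_s: 11.07
eef_pos: [0.5046, -0.3811, 0.3962]
eef_rot: [-3.14, -0.001, 1.778]
contact_force: [-0.4, 0.3, -0.5]
finger_gap: 1.007
```

```bash
python3 - <<'E'
from h import *
c=cam('wrist');im=capture('wrist');cv2.imwrite('pics/w6.png',im);np.save('w6.npy',c,allow_pickle=True)
for col,z in(('yellow',.018),('orange',.053),('red',.065),('red',.008)):
    for b in blobs(im,col,100)[:3]:
        print(col,z,cv2.boundingRect(b),rect(world(c,b,z)))
go(.476,-.426,.25,102)
E
```

```text
yellow 0.018 (224, 173, 59, 58) [ 480.5 -414.9   65.1   67.8   12.1]
orange 0.053 (242, 65, 59, 58) [ 477.2 -294.1   54.8   54.9   11.5]
at [ 0.5043 -0.3793  0.3964] yaw 101.9 shift [-4.02 -3.7  14.64] turn -0.1
```

View pics/w6.png

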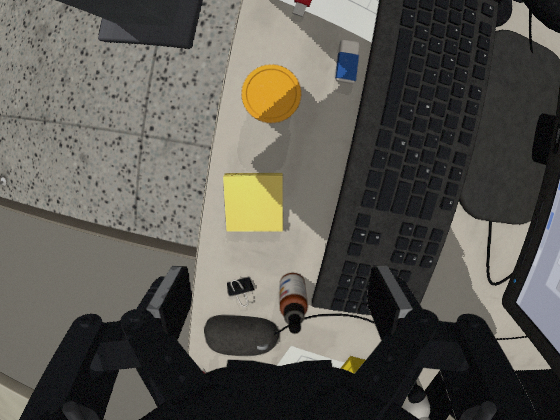

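Pad (253,203), orange lid (271,94), dropper bottle (292,300) near the pad, keyboard to the right.

```bash
python3 - <<'E'
from h import *
c=np.load('w6.npy',allow_pickle=True).item();s=cam('scene')
print('dropper',plane(c,292,285,.03),plane(c,294,322,.08),plane(s,442,320,.0),plane(s,447,288,.08))
go(.4805,-.415,.25,102)
E
```

```text
dropper [ 0.54536415 -0.50456708  0.03      ] [ 0.5498814  -0.52159298  0.08      ] [ 0.54908384 -0.52145335  0.        ] [ 0.54674371 -0.51821832  0.08      ]
at [ 0.5043 -0.3793  0.3964] yaw 101.9 shift [-3.04 -3.03 14.64] turn -0.1
```

Request:
{"name": "play_rows", "arguments": {
  "dr": [
    [0,0,0],
    [0,0,0],
    [0,0,0],
    [0,0,0],
    [0,0,0],
    [0,0,0],
    [0,0,0],
    [0,0,0]
  ],
  "offset": [
    [-1,-1,2],
    [-1,-1,2.5],
    [-1,-1,2.5],
    [0,0,2.5],
    [0,0,2.5],
    [0,0,2],
    [0,0,0.6],
    [0,0,0]
  ],
  "gripper": [1,1,1,1,1,1,1,1]
}}

```text
time_s: 11.78
eef_pos: [0.4807, -0.4117, 0.2508]
eef_rot: [-3.139, -0.004, 1.782]
contact_force: [-0.3, 0.1, 0.5]
finger_gap: 0.999
```

```bash
python3 - <<'E'
from h import *
c=cam('wrist');im=capture('wrist');cv2.imwrite('pics/w7.png',im)
for col,z in(('yellow',.018),('orange',.053)):
    for b in blobs(im,col,200)[:2]: print(col,z,cv2.boundingRect(b),rect(world(c,b,z)))
go(.4805,-.415,.174,102)
E
```

```text
yellow 0.018 (229, 184, 101, 94) [ 480.3 -414.8   65.5   68.9   12.1]
orange 0.053 (267, 0, 109, 94) [ 477.1 -296.5   55.6   50.2   15.2]
at [ 0.4812 -0.4122  0.2525] yaw 102.1 shift [-0.27 -0.12  7.84] turn 0.1
```

Request:
{"name": "play_rows", "arguments": {
  "dr": [
    [0,0,0],
    [0,0,0],
    [0,0,0],
    [0,0,0],
    [0,0,0],
    [0,0,0],
    [0,0,0],
    [0,0,0]
  ],
  "offset": [
    [-0.3,-0.1,1],
    [0,0,1.5],
    [0,0,1.5],
    [0,0,1.5],
    [0,0,1.3],
    [0,0,0.7],
    [0,0,0.3],
    [0,0,0]
  ],
  "gripper": [1,1,1,1,1,1,1,1]
}}

```text
time_s: 12.5
eef_pos: [0.481, -0.4163, 0.1748]
eef_rot: [3.142, 0.0, 1.781]
contact_force: [-1.2, 0.4, 1.1]
finger_gap: 1.0
```

Request:
{"name": "play_rows", "arguments": {
  "dr": [
    [0,0,0],
    [0,0,0],
    [0,0,0],
    [0,0,0],
    [0,0,0],
    [0,0,0],
    [0,0,0],
    [0,0,0]
  ],
  "offset": [
    [0,0,0],
    [0,0,0],
    [0,0,0],
    [0,0,0],
    [0,0,0],
    [0,0,0],
    [0,0,0],
    [0,0,0]
  ],
  "gripper": [-1,-1,-1,-1,-1,-1,-1,-1],
  "squeeze": 40
}}

```text
time_s: 13.17
eef_pos: [0.4813, -0.4166, 0.176]
eef_rot: [3.14, 0.002, 1.781]
contact_force: [-0.3, 0.6, 6.7]
finger_gap: 0.754
```

Request:
{"name": "play_rows", "arguments": {
  "dr": [
    [0,0,0],
    [0,0,0],
    [0,0,0],
    [0,0,0],
    [0,0,0],
    [0,0,0],
    [0,0,0],
    [0,0,0]
  ],
  "offset": [
    [0,0,-1],
    [0,0,-2],
    [0,0,-2],
    [0,0,-3],
    [0,0,-3],
    [0,0,-3],
    [0,0,-2],
    [0,0,0]
  ],
  "gripper": [-1,-1,-1,-1,-1,-1,-1,-1]
}}

```text
time_s: 13.83
eef_pos: [0.4815, -0.4167, 0.3406]
eef_rot: [3.137, 0.006, 1.781]
contact_force: [-0.1, -1.0, -0.7]
finger_gap: 0.757
```

```bash
python3 - <<'E'
from h import *
c=cam('wrist');im=capture('wrist');cv2.imwrite('pics/w8.png',im)
p,R=tool()
b=max(blobs(im,'yellow',500),key=cv2.contourArea)
for dz in (.150,.156):
  r=rect(world(c,b,p[2]-dz)); print(dz,cv2.boundingRect(b),r,R.T@np.append(r[:2]-p[:2]*1000,0))
go(.6127,.018,.33,93.9)
E
```

```text
0.15 (204, 224, 152, 118) [ 481.2 -414.    62.6   62.7   12.1] [ 2.47496605  0.42960518 -0.00906132]
0.156 (204, 224, 152, 118) [ 482.1 -417.9   65.7   65.8   12.1] [-1.52695467  0.49550653  0.00789543]
at [ 0.4813 -0.4165  0.3381] yaw 102.1 shift [39.75 21.92  0.71] turn 8.2
```

Request:
{"name": "play_rows", "arguments": {
  "dr": [
    [0,0,0],
    [0,0,0],
    [0,0,0],
    [0,0,0],
    [0,0,0],
    [0,0,0],
    [0,0,0],
    [0,0,0]
  ],
  "offset": [
    [2.5,1.4,0],
    [2.5,1.4,0],
    [2.5,1.4,0],
    [2.5,1.4,0],
    [2.5,1.4,0],
    [2.5,1.4,0],
    [2.5,1.4,0],
    [2.5,1.4,0]
  ],
  "gripper": [-1,-1,-1,-1,-1,-1,-1,-1]
}}

```text
time_s: 14.55
eef_pos: [0.5485, -0.1958, 0.3338]
eef_rot: [-3.14, -0.001, 1.781]
contact_force: [0.7, -0.4, 0.4]
finger_gap: 0.761
```

Request:
{"name": "play_rows", "arguments": {
  "dr": [
    [0,0,0],
    [0,0,0],
    [0,0,0],
    [0,0,0],
    [0,0,0],
    [0,0,0],
    [0,0,0],
    [0,0,0]
  ],
  "offset": [
    [2.5,1.4,0],
    [2.5,1.4,0],
    [2.5,1.4,0],
    [2.5,1.4,0],
    [2.5,1.4,0],
    [2.5,1.4,0],
    [2.4,1.2,0],
    [2.4,1.2,0]
  ],
  "gripper": [-1,-1,-1,-1,-1,-1,-1,-1]
}}

```text
time_s: 15.22
eef_pos: [0.6128, 0.0204, 0.3336]
eef_rot: [-3.14, -0.0, 1.781]
contact_force: [-0.0, -1.4, -0.8]
finger_gap: 0.763
```

Request:
{"name": "play_rows", "arguments": {
  "dr": [
    [0,0,4],
    [0,0,4.2],
    [0,0,0],
    [0,0,0],
    [0,0,0],
    [0,0,0],
    [0,0,0],
    [0,0,0]
  ],
  "offset": [
    [0,0,0],
    [0,0,0],
    [0,0,0],
    [0,0,2],
    [0,0,2],
    [0,0,2],
    [0,0,2],
    [0,0,0]
  ],
  "gripper": [-1,-1,-1,-1,-1,-1,-1,-1]
}}

```text
time_s: 15.88
eef_pos: [0.6112, 0.0185, 0.2504]
eef_rot: [-3.135, -0.0, 1.64]
contact_force: [-0.5, -0.1, -0.4]
finger_gap: 0.76
```

```bash
python3 - <<'E'
from h import *
c=cam('wrist');im=capture('wrist');cv2.imwrite('pics/w9.png',im)
go(.6127,.018,.199,93.9)
E
```

```text
at [0.6118 0.0186 0.2525] yaw 93.9 shift [-0.06  0.11  5.35] turn 0.0
```

View pics/w9.png

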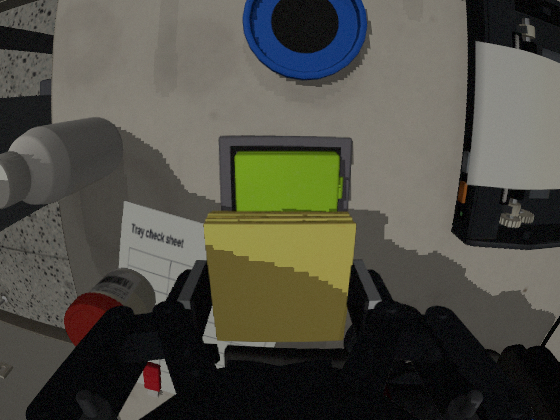

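Pad held square over the case (centre about (280,275)), case edge at (288,150). Lowering.

Request:
{"name": "play_rows", "arguments": {
  "dr": [
    [0,0,0],
    [0,0,0],
    [0,0,0],
    [0,0,0],
    [0,0,0],
    [0,0,0],
    [0,0,0],
    [0,0,0]
  ],
  "offset": [
    [0,0.1,1.5],
    [0,0,1.5],
    [0,0,1.2],
    [0,0,0.7],
    [0,0,0.4],
    [0,0,0],
    [0,0,0],
    [0,0,0]
  ],
  "gripper": [-1,-1,-1,-1,-1,-1,-1,-1]
}}

```text
time_s: 16.6
eef_pos: [0.6144, 0.019, 0.2027]
eef_rot: [3.14, 0.0, 1.638]
contact_force: [-0.4, -0.4, -0.4]
finger_gap: 0.756
```

Request:
{"name": "play_rows", "arguments": {
  "dr": [
    [0,0,0],
    [0,0,0],
    [0,0,0],
    [0,0,0],
    [0,0,0],
    [0,0,0],
    [0,0,0],
    [0,0,0]
  ],
  "offset": [
    [0,0,0],
    [0,0,0],
    [0,0,0],
    [0,0,0],
    [0,0,0],
    [0,0,0],
    [0,0,0],
    [0,0,0]
  ],
  "gripper": [-1,1,1,1,1,1,1,1]
}}

```text
time_s: 17.27
eef_pos: [0.614, 0.019, 0.2017]
eef_rot: [-3.141, 0.0, 1.638]
contact_force: [0.5, 0.2, 0.3]
finger_gap: 1.001
```

Request:
{"name": "play_rows", "arguments": {
  "dr": [
    [0,0,0],
    [0,0,0],
    [0,0,0],
    [0,0,0],
    [0,0,0],
    [0,0,0],
    [0,0,0],
    [0,0,0]
  ],
  "offset": [
    [0,0,-1],
    [0,0,-2],
    [0,0,-3],
    [0,0,-3],
    [0,0,-3],
    [0,0,-2],
    [0,0,0],
    [0,0,0]
  ],
  "gripper": [1,1,1,1,1,1,1,1]
}}

```text
time_s: 17.93
eef_pos: [0.6142, 0.019, 0.3436]
eef_rot: [3.138, 0.0, 1.638]
contact_force: [-0.2, 0.0, -0.2]
finger_gap: 0.998
```

```bash
python3 - <<'E'
from h import *
c=cam('wrist');im=capture('wrist');cv2.imwrite('pics/w10.png',im)
for col,z in(('yellow',.040),('lime',.022)):
    b=blobs(im,col,200)[0]; print(col,z,cv2.boundingRect(b),rect(world(c,b,z)))
go(.487,-.17,.36,93.9)
E
```

```text
yellow 0.04 (240, 158, 77, 71) [613.6  21.8  65.6  64.2   3.8]
lime 0.022 (242, 137, 76, 32) [612.7  56.4  68.5  28.3   2.6]
at [0.6139 0.019  0.3421] yaw 93.9 shift [-18.01 -13.93  -1.8 ] turn -0.0
```

Request:
{"name": "play_rows", "arguments": {
  "dr": [
    [0,0,0],
    [0,0,0],
    [0,0,0],
    [0,0,0],
    [0,0,0],
    [0,0,0],
    [0,0,0],
    [0,0,0]
  ],
  "offset": [
    [-2.6,-1.7,0],
    [-2.6,-1.7,0],
    [-2.6,-1.7,0],
    [-2.6,-1.7,0],
    [-2.6,-1.7,0],
    [-2.6,-1.7,0],
    [-2.6,-1.7,0],
    [-2.6,-1.7,0]
  ],
  "gripper": [1,1,1,1,1,1,1,1]
}}

```text
time_s: 18.65
eef_pos: [0.4909, -0.1986, 0.3404]
eef_rot: [-3.139, -0.001, 1.638]
contact_force: [0.4, -0.4, 0.3]
finger_gap: 1.006
```

Request:
{"name": "play_rows", "arguments": {
  "dr": [
    [0,0,0],
    [0,0,0],
    [0,0,0],
    [0,0,0],
    [0,0,0],
    [0,0,0],
    [0,0,0],
    [0,0,0]
  ],
  "offset": [
    [0,0,2],
    [0,0,2],
    [0,0,2],
    [0,0,2],
    [0,0,0],
    [0,0,0],
    [0,0,0],
    [0,0,0]
  ],
  "gripper": [1,1,1,1,1,1,1,1]
}}

```text
time_s: 19.32
eef_pos: [0.4927, -0.1977, 0.2627]
eef_rot: [3.141, 0.001, 1.638]
contact_force: [-0.3, -0.8, 0.8]
finger_gap: 1.001
```

```bash
python3 - <<'E'
from h import *
c=cam('wrist');im=capture('wrist');cv2.imwrite('pics/w11.png',im);np.save('w11.npy',c,allow_pickle=True)
for b in blobs(im,'red',100)[:3]: print(cv2.boundingRect(b),rect(world(c,b,.008)),rect(world(c,b,.065)))
go(.487,-.19,.25,93.9)
E
```

```text
(221, 0, 120, 57) [484.1 -62.9  81.1  42.2   4. ] [484.6 -76.2  60.4  31.4   4. ]
(262, 145, 34, 56) [ 489.2 -165.    38.7   17.    82.1] [ 488.4 -152.3   28.8   12.6   82.1]
at [ 0.4927 -0.1977  0.2628] yaw 93.9 shift [ 0.81 -0.52  1.28] turn -0.0
```

View pics/w11.png

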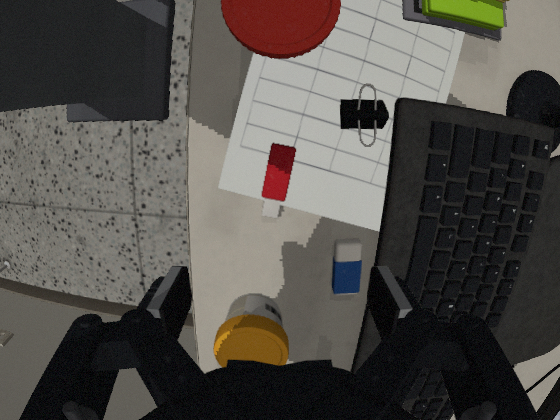

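Stick red body at (279,172), plug toward (271,207): red part 39x17 mm, centre (0.489,-0.165), so stick centre ≈ (0.488,-0.172), long axis 82°.

Request:
{"name": "play_rows", "arguments": {
  "dr": [
    [0,0,0],
    [0,0,0],
    [0,0,6],
    [0,0,5.8],
    [0,0,0],
    [0,0,0],
    [0,0,0],
    [0,0,0]
  ],
  "offset": [
    [1.3,-0.15,0],
    [1.3,-0.15,0],
    [0,0,0],
    [0,0,0],
    [0,0,1],
    [0,0,2],
    [0,0,2],
    [0,0,1.5]
  ],
  "gripper": [0,0,0,0,0,0,0,0]
}}

```text
time_s: 20.03
eef_pos: [0.487, -0.171, 0.1952]
eef_rot: [-3.141, -0.0, 1.436]
contact_force: [-0.6, -0.4, 0.6]
finger_gap: 0.499
```

```bash
python3 - <<'E'
from h import *
c=cam('wrist');im=capture('wrist');cv2.imwrite('pics/w12.png',im)
for b in blobs(im,'red',100)[:3]: print(cv2.boundingRect(b),rect(world(c,b,.008)))
go(.488,-.1715,.1765,82)
E
```

```text
(132, 0, 193, 116) [472.6 -61.4  60.1  95.1  78.3]
(268, 216, 33, 64) [ 489.3 -164.8   37.5   17.2   82.3]
at [ 0.4861 -0.1708  0.1929] yaw 82.3 shift [-0.05  0.2   1.64] turn 0.3
```

View pics/w12.png

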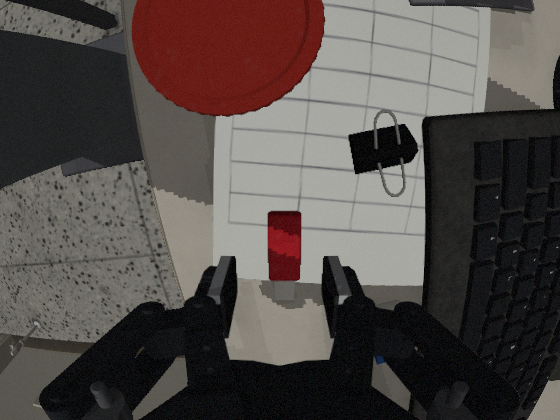

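Stick between the jaws at (284,245), still confirmed; I shift 4 mm onto its red body and grip.

Request:
{"name": "play_rows", "arguments": {
  "dr": [
    [0,0,0],
    [0,0,0],
    [0,0,0],
    [0,0,0],
    [0,0,0],
    [0,0,0],
    [0,0,0],
    [0,0,0]
  ],
  "offset": [
    [0.4,0.2,0.5],
    [0,0,0.5],
    [0,0,0.4],
    [0,0,0.2],
    [0,0,0],
    [0,0,0],
    [0,0,0],
    [0,0,0]
  ],
  "gripper": [0,0,0,0,0,0,-1,-1],
  "squeeze": 30
}}

```text
time_s: 20.75
eef_pos: [0.4902, -0.1684, 0.1811]
eef_rot: [3.141, 0.0, 1.432]
contact_force: [-0.7, -0.3, -0.1]
finger_gap: 0.226
```

Request:
{"name": "play_rows", "arguments": {
  "dr": [
    [0,0,0],
    [0,0,0],
    [0,0,0],
    [0,0,0],
    [0,0,0],
    [0,0,0],
    [0,0,0],
    [0,0,0]
  ],
  "offset": [
    [0,0,0],
    [0,0,0],
    [0,0,0],
    [0,0,0],
    [0,0,0],
    [0,0,0],
    [0,0,0],
    [0,0,0]
  ],
  "gripper": [-1,-1,-1,-1,-1,-1,-1,-1],
  "squeeze": 30
}}

```text
time_s: 21.42
eef_pos: [0.4902, -0.1684, 0.1811]
eef_rot: [3.141, 0.0, 1.432]
contact_force: [-0.0, -0.8, 5.8]
finger_gap: 0.17
```

Request:
{"name": "play_rows", "arguments": {
  "dr": [
    [0,0,0],
    [0,0,0],
    [0,0,0],
    [0,0,0],
    [0,0,0],
    [0,0,0],
    [0,0,0],
    [0,0,0]
  ],
  "offset": [
    [0,0,-1],
    [0,0,-2],
    [0,0,-3],
    [0,0,-3],
    [0,0,-3],
    [0,0,-3],
    [0,0,0],
    [0,0,0]
  ],
  "gripper": [-1,-1,-1,-1,-1,-1,-1,-1]
}}

```text
time_s: 22.08
eef_pos: [0.4904, -0.1683, 0.3328]
eef_rot: [3.138, 0.001, 1.432]
contact_force: [-0.7, 0.1, 0.1]
finger_gap: -0.001
```

```bash
python3 - <<'E'
from h import *
c=cam('wrist');im=capture('wrist');cv2.imwrite('pics/w13.png',im)
p,R=tool();
for b in blobs(im,'red',100)[:3]:
    r=rect(world(c,b,p[2]-.167));print(cv2.boundingRect(b),r,R.T@np.append(r[:2]-p[:2]*1000,0))
go(.6136,.0205,.33,93.9)
E
```

```text
(208, 29, 84, 82) [491.  -71.1  34.8  34.6  81.5] [ 9.63167868e+01 -1.24159413e+01 -4.00390479e-02]
(298, 166, 21, 42) [ 508.7 -124.8   18.5    7.9   87.9] [4.55809431e+01 1.25410717e+01 8.49522434e-04]
at [ 0.49   -0.1682  0.3313] yaw 82.1 shift [20.4   9.63  0.13] turn -11.8
```

The grip slipped off (too high, z 0.181). Re-measure and retry lower.

```bash
python3 - <<'E'
from h import *
c=cam('wrist');im=cv2.imread('pics/w13.png')
for b in blobs(im,'red',100)[:3]: print(cv2.boundingRect(b),rect(world(c,b,.008)))
go(.489,-.166,.195,82)
E
```

```text
(208, 29, 84, 82) [478.7 -53.6  74.1  73.7  81.5]
(298, 166, 21, 42) [ 516.5 -167.9   39.4   16.9   87.9]
at [ 0.49   -0.1682  0.3313] yaw 82.1 shift [ 0.21 -0.14 13.63] turn 0.1
```

Request:
{"name": "play_rows", "arguments": {
  "dr": [
    [0,0,0],
    [0,0,0],
    [0,0,0],
    [0,0,0],
    [0,0,0],
    [0,0,0],
    [0,0,0],
    [0,0,0]
  ],
  "offset": [
    [0,0,2.5],
    [0,0,2.5],
    [0,0,2.5],
    [0,0,2.5],
    [0,0,2],
    [0,0,0],
    [0,0,0],
    [0,0,0]
  ],
  "gripper": [0,0,0,0,0,0,0,0]
}}

```text
time_s: 22.8
eef_pos: [0.4902, -0.1683, 0.2111]
eef_rot: [-3.141, -0.0, 1.432]
contact_force: [0.2, -0.5, -0.4]
finger_gap: 0.499
```

```bash
python3 - <<'E'
from h import *
c=cam('wrist');im=capture('wrist');cv2.imwrite('pics/w14.png',im)
for b in blobs(im,'red',100)[:3]: print(cv2.boundingRect(b),rect(world(c,b,.008)))
go(.489,-.166,.175,82)
E
```

```text
(142, 0, 168, 123) [473.4 -58.3  68.6  90.5  78. ]
(312, 210, 31, 63) [ 517.5 -169.1   39.2   17.3   87.2]
at [ 0.4904 -0.1684  0.2116] yaw 82.1 shift [ 0.22 -0.18  3.66] turn 0.1
```

Request:
{"name": "play_rows", "arguments": {
  "dr": [
    [0,0,0],
    [0,0,-5.4],
    [0,0,0],
    [0,0,0],
    [0,0,0],
    [0,0,0],
    [0,0,0],
    [0,0,0]
  ],
  "offset": [
    [0.3,2.65,0],
    [0,0,0],
    [0,0,1],
    [0,0,1],
    [0,0,1],
    [0,0,0.4],
    [0,0,0],
    [0,0,0]
  ],
  "gripper": [0,0,0,0,0,0,0,0]
}}

```text
time_s: 23.52
eef_pos: [0.5163, -0.1689, 0.1763]
eef_rot: [-3.14, -0.0, 1.525]
contact_force: [0.3, -0.1, -0.6]
finger_gap: 0.502
```

```bash
python3 - <<'E'
from h import *
c=cam('wrist');im=capture('wrist');cv2.imwrite('pics/w15.png',im)
for b in blobs(im,'red',100)[:3]: print(cv2.boundingRect(b),rect(world(c,b,.008)))
go(.517,-.169,.1755,87.5); print(readout.read_state()['contact_force'])
E
```

```text
(49, 0, 209, 132) [455.5 -61.9  63.4 104.4  77.9]
(267, 242, 36, 69) [ 517.9 -169.    39.3   17.    88.7]
at [ 0.5166 -0.169   0.1767] yaw 87.4 shift [0.   0.04 0.12] turn -0.1
[ 1.07292627  0.11051001 -0.0180534 ]
```

Request:
{"name": "play_rows", "arguments": {
  "dr": [
    [0,0,0],
    [0,0,0],
    [0,0,0],
    [0,0,0],
    [0,0,0],
    [0,0,0],
    [0,0,0],
    [0,0,0]
  ],
  "offset": [
    [0,0.1,0.15],
    [0,0,0],
    [0,0,0],
    [0,0,0],
    [0,0,0],
    [0,0,0],
    [0,0,0],
    [0,0,0]
  ],
  "gripper": [0,0,-1,-1,-1,-1,-1,-1],
  "squeeze": 25
}}

```text
time_s: 24.23
eef_pos: [0.5179, -0.169, 0.1755]
eef_rot: [3.141, 0.0, 1.526]
contact_force: [-0.5, 0.0, 6.3]
finger_gap: 0.198
```

Request:
{"name": "play_rows", "arguments": {
  "dr": [
    [0,0,0],
    [0,0,0],
    [0,0,0],
    [0,0,0],
    [0,0,0],
    [0,0,0],
    [0,0,0],
    [0,0,0]
  ],
  "offset": [
    [0,0,0],
    [0,0,0],
    [0,0,-0.5],
    [0,0,-1],
    [0,0,-1],
    [0,0,-1],
    [0,0,0],
    [0,0,0]
  ],
  "gripper": [-1,-1,-1,-1,-1,-1,-1,-1]
}}

```text
time_s: 24.9
eef_pos: [0.5181, -0.1691, 0.2113]
eef_rot: [3.14, 0.001, 1.526]
contact_force: [-0.5, 0.2, -1.0]
finger_gap: 0.202
```

```bash
python3 - <<'E'
from h import *
c=cam('wrist');im=capture('wrist');cv2.imwrite('pics/w16.png',im)
p,R=tool()
for b in blobs(im,'red',100)[:3]:
    r=rect(world(c,b,p[2]-.167));print(cv2.boundingRect(b),r,R.T@np.append(r[:2]-p[:2]*1000,0))
go(.6136,.0205,.33,93.9)
E
```

```text
(100, 0, 160, 123) [476.5 -64.   55.5  73.5  80.1] [ 1.03082564e+02 -4.59579931e+01 -7.80448511e-02]
(261, 240, 37, 71) [ 517.5 -168.4   40.1   17.    87.9] [ 6.09295511e-01 -3.55544740e-01 -5.33447823e-04]
at [ 0.5178 -0.169   0.2107] yaw 87.5 shift [ 19.36   8.74 -11.93] turn -6.4
```

Request:
{"name": "play_rows", "arguments": {
  "dr": [
    [0,0,0],
    [0,0,0],
    [0,0,0],
    [0,0,0],
    [0,0,0],
    [0,0,0],
    [0,0,0],
    [0,0,0]
  ],
  "offset": [
    [0,0,-2],
    [0,0,-2],
    [0,0,-2],
    [0,0,-2],
    [0,0,-1],
    [0,0,0],
    [0,0,0],
    [0,0,0]
  ],
  "gripper": [-1,-1,-1,-1,-1,-1,-1,-1]
}}

```text
time_s: 25.62
eef_pos: [0.5174, -0.1688, 0.2989]
eef_rot: [-3.14, -0.0, 1.526]
contact_force: [-0.2, 0.1, -1.7]
finger_gap: 0.198
```

Request:
{"name": "play_rows", "arguments": {
  "dr": [
    [0,0,0],
    [0,0,0],
    [0,0,0],
    [0,0,0],
    [0,0,0],
    [0,0,0],
    [0,0,0],
    [0,0,0]
  ],
  "offset": [
    [2.5,1.1,0],
    [2.5,1.1,0],
    [2.5,1.1,0],
    [2.5,1.1,0],
    [2.5,1.1,0],
    [2.5,1.1,0],
    [2.5,1.1,0],
    [2.5,1.0,0]
  ],
  "gripper": [-1,-1,-1,-1,-1,-1,-1,-1]
}}

```text
time_s: 26.28
eef_pos: [0.6138, 0.0283, 0.2984]
eef_rot: [-3.139, 0.0, 1.526]
contact_force: [1.4, -0.8, -0.7]
finger_gap: 0.2
```

Request:
{"name": "play_rows", "arguments": {
  "dr": [
    [0,0,-3.2],
    [0,0,-3.2],
    [0,0,0],
    [0,0,0],
    [0,0,0],
    [0,0,0],
    [0,0,0],
    [0,0,0]
  ],
  "offset": [
    [0,0,0],
    [0,0,0],
    [0,0,1.5],
    [0,0,1.5],
    [0,0,1.5],
    [0,0,0],
    [0,0,0],
    [0,0,0]
  ],
  "gripper": [-1,-1,-1,-1,-1,-1,-1,-1]
}}

```text
time_s: 26.95
eef_pos: [0.6136, 0.0269, 0.2551]
eef_rot: [-3.141, 0.0, 1.638]
contact_force: [-0.1, 0.4, 1.1]
finger_gap: 0.2
```

```bash
python3 - <<'E'
from h import *
c=cam('wrist');im=capture('wrist');cv2.imwrite('pics/w17.png',im)
b=blobs(im,'yellow',200); 
for q in b[:2]: print(rect(world(c,q,.040)),cv2.boundingRect(q))
p,R=tool()
for b in blobs(im,'red',100)[:3]:
    r=rect(world(c,b,p[2]-.167));print(cv2.boundingRect(b),r)
go(.613,.0285,.2165,93.9)
E
```

```text
[612.2  40.3  65.5  28.7   3.9] (226, 196, 109, 45)
(261, 238, 37, 73) [612.4  28.9  16.8  40.7   3.8]
(66, 306, 60, 53) [496.4 -25.   52.6  30.2  39.9]
at [0.6138 0.0269 0.2556] yaw 93.8 shift [ 0.16 -0.07  3.91] turn -0.1
```

Request:
{"name": "play_rows", "arguments": {
  "dr": [
    [0,0,0],
    [0,0,0],
    [0,0,0],
    [0,0,0],
    [0,0,0],
    [0,0,0],
    [0,0,0],
    [0,0,0]
  ],
  "offset": [
    [0.1,-0.1,1],
    [0,0,1],
    [0,0,1],
    [0,0,0.5],
    [0,0,0.4],
    [0,0,0],
    [0,0,0],
    [0,0,0]
  ],
  "gripper": [-1,-1,-1,-1,-1,-1,-1,-1]
}}

```text
time_s: 27.67
eef_pos: [0.6125, 0.0279, 0.216]
eef_rot: [-3.142, 0.0, 1.638]
contact_force: [1.3, -0.3, 0.3]
finger_gap: 0.199
```

Request:
{"name": "play_rows", "arguments": {
  "dr": [
    [0,0,0],
    [0,0,0],
    [0,0,0],
    [0,0,0],
    [0,0,0],
    [0,0,0],
    [0,0,0],
    [0,0,0]
  ],
  "offset": [
    [0,0,0],
    [0,0,0],
    [0,0,0],
    [0,0,0],
    [0,0,0],
    [0,0,0],
    [0,0,0],
    [0,0,0]
  ],
  "gripper": [-1,0,0,0,0,0,0,0]
}}

```text
time_s: 28.33
eef_pos: [0.6125, 0.0279, 0.2162]
eef_rot: [-3.142, 0.0, 1.638]
contact_force: [-0.0, 0.5, 1.1]
finger_gap: 0.503
```

Request:
{"name": "play_rows", "arguments": {
  "dr": [
    [0,0,0],
    [0,0,0],
    [0,0,0],
    [0,0,0],
    [0,0,0],
    [0,0,0],
    [0,0,0],
    [0,0,0]
  ],
  "offset": [
    [0,0,-1],
    [0,0,-2],
    [0,0,-3],
    [0,0,-3],
    [0,0,-3],
    [0,0,-1],
    [0,0,0],
    [0,0,0]
  ],
  "gripper": [0,0,0,1,1,1,1,1]
}}

```text
time_s: 29.0
eef_pos: [0.6125, 0.0279, 0.3466]
eef_rot: [3.14, 0.0, 1.638]
contact_force: [-0.0, 0.5, -0.2]
finger_gap: 1.0
```

```bash
python3 - <<'E'
from h import *
c=cam('wrist');im=capture('wrist');cv2.imwrite('pics/w18.png',im)
for col,z in(('yellow',.040),('lime',.022),('red',.048),('blue',.012)):
    for b in blobs(im,col,150)[:2]: print(col,z,cv2.boundingRect(b),rect(world(c,b,z)))
go(.48,-.07,.36,93.9)
E
```

```text
yellow 0.04 (243, 167, 75, 66) [613.6  24.1  66.7  59.4   2.2]
lime 0.022 (245, 146, 74, 24) [612.4  60.9  67.8  21.2   1.5]
lime 0.022 (249, 240, 64, 11) [617.4 -28.1  63.2  11.2   3.8]
red 0.048 (114, 248, 54, 58) [470.2 -62.5  68.8  46.   49.1]
red 0.048 (269, 176, 20, 45) [611.5  28.2  16.7  39.7   3.9]
blue 0.012 (250, 14, 86, 82) [615.8 155.9  77.3  77.9  48.2]
at [0.6122 0.0279 0.3455] yaw 93.9 shift [ -8.88 -13.85  -1.44] turn -0.0
```

View pics/w18.png

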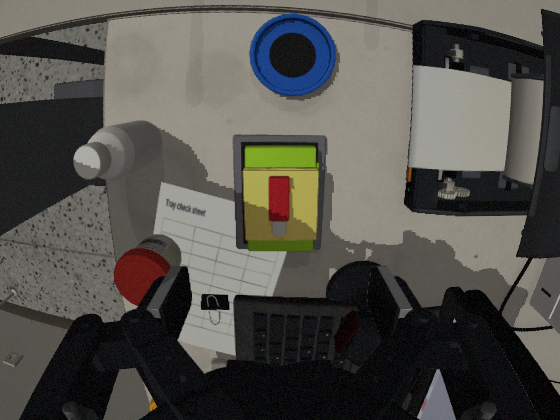

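Stack looks right: stick on pad (279,200), pad on case, case inside tray outline. Now the red cup.

Request:
{"name": "play_rows", "arguments": {
  "dr": [
    [0,0,0],
    [0,0,0],
    [0,0,0],
    [0,0,0],
    [0,0,0],
    [0,0,0],
    [0,0,0],
    [0,0,0]
  ],
  "offset": [
    [-1.5,-2.3,0],
    [-1.5,-2.3,0],
    [-1.5,-2.3,0],
    [-1.5,-2.3,0],
    [-1.5,-2.3,0],
    [-1.4,-2.3,0],
    [0,0,0],
    [0,0,0]
  ],
  "gripper": [1,1,1,1,1,1,1,1]
}}

```text
time_s: 29.72
eef_pos: [0.4795, -0.0708, 0.3451]
eef_rot: [-3.139, -0.0, 1.636]
contact_force: [1.0, -0.2, 0.2]
finger_gap: 0.997
```

```bash
cat >> h.py <<'E'
def circ(c,b,z):
    w=world(c,b,z)*1000; (x,y),r=cv2.minEnclosingCircle(w.astype(np.float32)); return np.round([x,y,2*r],1)
E
python3 - <<'E'
from h import *
c=cam('wrist');im=capture('wrist');cv2.imwrite('pics/w19.png',im)
b=blobs(im,'red',150)[0]; w=world(c,b,.065)*1000; print(cv2.boundingRect(b),rect(w/1000),circ(c,b,.065),circ(c,b,.049))
print(w.max(0),w.min(0),(w[:,1]-0).max()-31.5)
go(.48,-.07,.25,93.9)
E
```

```text
(249, 152, 76, 76) [483.6 -58.5  61.   60.7  65.5] [483.5 -58.   62.7] [484.1 -62.5  66.7]
[513.63980043 -26.81273132] [453.25368458 -89.14019417] -58.312731320649576
at [ 0.4804 -0.0704  0.3453] yaw 93.8 shift [ 0.04 -0.03  9.53] turn -0.1
```

Request:
{"name": "play_rows", "arguments": {
  "dr": [
    [0,0,0],
    [0,0,0],
    [0,0,0],
    [0,0,0],
    [0,0,0],
    [0,0,0],
    [0,0,0],
    [0,0,0]
  ],
  "offset": [
    [1.2,0.4,1],
    [0,0,2],
    [0,0,2],
    [0,0,2],
    [0,0,1],
    [0,0,0],
    [0,0,0],
    [0,0,0]
  ],
  "gripper": [1,1,1,1,1,1,1,1]
}}

```text
time_s: 30.43
eef_pos: [0.4847, -0.0577, 0.2665]
eef_rot: [3.141, 0.0, 1.639]
contact_force: [0.9, -0.1, 0.3]
finger_gap: 1.002
```

```bash
python3 - <<'E'
from h import *
c=cam('wrist');im=capture('wrist');cv2.imwrite('pics/w20.png',im)
b=blobs(im,'red',150)[0]; w=world(c,b,.065)*1000; print(cv2.boundingRect(b),circ(c,b,.065))
go(.4835,-.0585,.209,93.9)
E
```

```text
(227, 194, 103, 100) [483.4 -57.   64.7]
at [ 0.4846 -0.0577  0.2668] yaw 93.9 shift [-0.07 -0.12  5.78] turn -0.0
```

Request:
{"name": "play_rows", "arguments": {
  "dr": [
    [0,0,0],
    [0,0,0],
    [0,0,0],
    [0,0,0],
    [0,0,0],
    [0,0,0],
    [0,0,0],
    [0,0,0]
  ],
  "offset": [
    [0,-0.1,1],
    [0,0,1.5],
    [0,0,1.5],
    [0,0,1],
    [0,0,0.5],
    [0,0,0.3],
    [0,0,0],
    [0,0,0]
  ],
  "gripper": [1,1,1,1,1,1,1,1]
}}

```text
time_s: 31.15
eef_pos: [0.4833, -0.058, 0.2088]
eef_rot: [3.141, 0.0, 1.638]
contact_force: [-0.7, 0.2, -0.2]
finger_gap: 1.002
```

Request:
{"name": "play_rows", "arguments": {
  "dr": [
    [0,0,0],
    [0,0,0],
    [0,0,0],
    [0,0,0],
    [0,0,0],
    [0,0,0],
    [0,0,0],
    [0,0,0]
  ],
  "offset": [
    [0,0,0],
    [0,0,0],
    [0,0,0],
    [0,0,0],
    [0,0,0],
    [0,0,0],
    [0,0,0],
    [0,0,0]
  ],
  "gripper": [-1,-1,-1,-1,-1,-1,-1,-1],
  "squeeze": 35
}}

```text
time_s: 31.82
eef_pos: [0.4832, -0.0581, 0.2092]
eef_rot: [3.14, 0.0, 1.638]
contact_force: [-1.9, 0.6, 8.0]
finger_gap: 0.707
```

Request:
{"name": "play_rows", "arguments": {
  "dr": [
    [0,0,0],
    [0,0,0],
    [0,0,0],
    [0,0,0],
    [0,0,0],
    [0,0,0],
    [0,0,0],
    [0,0,0]
  ],
  "offset": [
    [0,0,-1],
    [0,0,-2],
    [0,0,-3],
    [0,0,-3],
    [0,0,-3],
    [0,0,-2],
    [0,0,0],
    [0,0,0]
  ],
  "gripper": [-1,-1,-1,-1,-1,-1,-1,-1]
}}

```text
time_s: 32.48
eef_pos: [0.4832, -0.058, 0.3494]
eef_rot: [3.139, 0.001, 1.638]
contact_force: [0.3, 0.0, -1.0]
finger_gap: 0.707
```

```bash
python3 - <<'E'
from h import *
c=cam('wrist');im=capture('wrist');cv2.imwrite('pics/w21.png',im)
p,R=tool()
b=blobs(im,'red',150)[0]
r=circ(c,b,p[2]-.144);print(cv2.boundingRect(b),r,R.T@np.append(r[:2]-p[:2]*1000,0))
go(.6158,.1555,.36,93.9)
E
```

```text
(209, 231, 141, 128) [482.9 -56.8  67.2] [ 1.17371691e+00  1.61253707e-01 -1.26900001e-04]
at [ 0.4828 -0.058   0.3482] yaw 93.9 shift [20.41 14.7  -1.18] turn -0.0
```

View pics/w21.png

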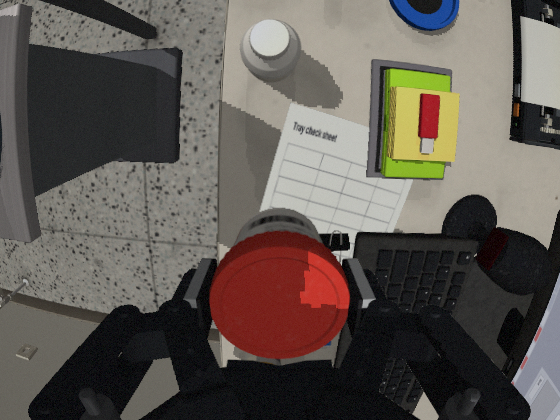

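Request:
{"name": "play_rows", "arguments": {
  "dr": [
    [0,0,0],
    [0,0,0],
    [0,0,0],
    [0,0,0],
    [0,0,0],
    [0,0,0],
    [0,0,0],
    [0,0,0]
  ],
  "offset": [
    [1.9,1.6,0],
    [2.5,1.8,0],
    [2.5,1.8,0],
    [2.7,1.9,0],
    [2.7,1.9,0],
    [2.7,1.9,0],
    [2.7,1.9,0],
    [2.7,1.9,0]
  ],
  "gripper": [-1,-1,-1,-1,-1,-1,-1,-1]
}}

```text
time_s: 33.2
eef_pos: [0.6162, 0.1569, 0.3463]
eef_rot: [-3.139, 0.001, 1.638]
contact_force: [0.8, -0.6, -0.8]
finger_gap: 0.703
```

Request:
{"name": "play_rows", "arguments": {
  "dr": [
    [0,0,0],
    [0,0,0],
    [0,0,0],
    [0,0,0],
    [0,0,0],
    [0,0,0],
    [0,0,0],
    [0,0,0]
  ],
  "offset": [
    [0,0,0],
    [0,0,0],
    [0,0,2],
    [0,0,2],
    [0,0,2],
    [0,0,0],
    [0,0,0],
    [0,0,0]
  ],
  "gripper": [-1,-1,-1,-1,-1,-1,-1,-1]
}}

```text
time_s: 33.87
eef_pos: [0.6159, 0.1548, 0.289]
eef_rot: [3.141, 0.0, 1.637]
contact_force: [0.9, 0.3, -0.5]
finger_gap: 0.706
```

```bash
python3 - <<'E'
from h import *
c=cam('wrist');im=capture('wrist');cv2.imwrite('pics/w22.png',im)
for b in blobs(im,'blue',150)[:2]: print(cv2.boundingRect(b),circ(c,b,.012))
go(.6158,.1555,.215,93.9)
E
```

```text
(231, 155, 98, 76) [615.7 157.7  79.1]
at [0.6161 0.155  0.2895] yaw 93.8 shift [ 0.05 -0.04  7.45] turn -0.1
```

Request:
{"name": "play_rows", "arguments": {
  "dr": [
    [0,0,0],
    [0,0,0],
    [0,0,0],
    [0,0,0],
    [0,0,0],
    [0,0,0],
    [0,0,0],
    [0,0,0]
  ],
  "offset": [
    [0.1,0,1.5],
    [0,0,2],
    [0,0,1.5],
    [0,0,1],
    [0,0,1],
    [0,0,0.4],
    [0,0,0],
    [0,0,0]
  ],
  "gripper": [-1,-1,-1,-1,-1,-1,-1,-1]
}}

```text
time_s: 34.58
eef_pos: [0.6162, 0.1565, 0.2149]
eef_rot: [3.14, -0.0, 1.638]
contact_force: [-0.5, 0.6, -0.4]
finger_gap: 0.706
```

Request:
{"name": "play_rows", "arguments": {
  "dr": [
    [0,0,0],
    [0,0,0],
    [0,0,0],
    [0,0,0],
    [0,0,0],
    [0,0,0],
    [0,0,0],
    [0,0,0]
  ],
  "offset": [
    [0,0,0],
    [0,0,0],
    [0,0,0],
    [0,0,0],
    [0,0,0],
    [0,0,0],
    [0,0,0],
    [0,0,0]
  ],
  "gripper": [-1,1,1,1,1,1,1,1]
}}

```text
time_s: 35.25
eef_pos: [0.6159, 0.1564, 0.2142]
eef_rot: [-3.142, 0.0, 1.638]
contact_force: [0.1, -0.1, -0.3]
finger_gap: 0.998
```

Request:
{"name": "play_rows", "arguments": {
  "dr": [
    [0,0,0],
    [0,0,0],
    [0,0,0],
    [0,0,0],
    [0,0,0],
    [0,0,0],
    [0,0,0],
    [0,0,0]
  ],
  "offset": [
    [0,0,-1],
    [0,0,-2],
    [0,0,-3],
    [0,0,-3],
    [0,0,-3],
    [0,0,-2],
    [0,0,0],
    [0,0,0]
  ],
  "gripper": [1,1,1,1,1,1,1,1]
}}

```text
time_s: 35.92
eef_pos: [0.616, 0.1565, 0.3562]
eef_rot: [3.138, -0.0, 1.638]
contact_force: [-0.6, 0.7, -0.1]
finger_gap: 1.0
```

```bash
python3 - <<'E'
from h import *
c=cam('wrist');im=capture('wrist');cv2.imwrite('pics/w23.png',im)
for b in blobs(im,'red',150)[:2]: print(cv2.boundingRect(b),circ(c,b,.070))
for b in blobs(im,'blue',150)[:2]: print(cv2.boundingRect(b),circ(c,b,.012))
go(.477,-.285,.38,93.9)
E
```

```text
(242, 166, 74, 73) [615.8 156.7  63.5]
(390, 22, 62, 34) [723.  304.5  56.7]
(240, 146, 78, 51) [615.7 157.4  78.3]
at [0.6157 0.1564 0.3547] yaw 93.9 shift [-43.11 -16.8   -2.54] turn -0.0
```

Red cup centred in the stand. Now the orange cup.

Request:
{"name": "play_rows", "arguments": {
  "dr": [
    [0,0,0],
    [0,0,0],
    [0,0,0],
    [0,0,0],
    [0,0,0],
    [0,0,0],
    [0,0,0],
    [0,0,0]
  ],
  "offset": [
    [-2.7,-1.05,0],
    [-2.7,-1.05,0],
    [-2.7,-1.05,0],
    [-2.7,-1.05,0],
    [-2.7,-1.05,0],
    [-2.7,-1.05,0],
    [-2.7,-1.05,0],
    [-2.7,-1.05,0]
  ],
  "gripper": [1,1,1,1,1,1,1,1]
}}

```text
time_s: 36.63
eef_pos: [0.5455, -0.0659, 0.353]
eef_rot: [-3.139, -0.0, 1.638]
contact_force: [0.5, 1.3, -0.1]
finger_gap: 1.0
```

Request:
{"name": "play_rows", "arguments": {
  "dr": [
    [0,0,0],
    [0,0,0],
    [0,0,0],
    [0,0,0],
    [0,0,0],
    [0,0,0],
    [0,0,0],
    [0,0,0]
  ],
  "offset": [
    [-2.7,-1.05,0],
    [-2.7,-1.05,0],
    [-2.7,-1.05,0],
    [-2.7,-1.05,0],
    [-2.7,-1.05,0],
    [-2.7,-1.05,0],
    [-2.7,-1.05,0],
    [-2.7,-1.05,0]
  ],
  "gripper": [1,1,1,1,1,1,1,1]
}}

```text
time_s: 37.3
eef_pos: [0.4762, -0.287, 0.353]
eef_rot: [-3.14, -0.001, 1.638]
contact_force: [-0.2, 0.5, 0.1]
finger_gap: 1.002
```

Request:
{"name": "play_rows", "arguments": {
  "dr": [
    [0,0,0],
    [0,0,0],
    [0,0,0],
    [0,0,0],
    [0,0,0],
    [0,0,0],
    [0,0,0],
    [0,0,0]
  ],
  "offset": [
    [0,0,0],
    [0,0,2],
    [0,0,2],
    [0,0,2],
    [0,0,2],
    [0,0,1],
    [0,0,0],
    [0,0,0]
  ],
  "gripper": [1,1,1,1,1,1,1,1]
}}

```text
time_s: 37.97
eef_pos: [0.4771, -0.2856, 0.2638]
eef_rot: [-3.14, -0.001, 1.638]
contact_force: [0.5, -0.5, 0.6]
finger_gap: 1.001
```

```bash
python3 - <<'E'
from h import *
c=cam('wrist');im=capture('wrist');cv2.imwrite('pics/w24.png',im)
h=cv2.cvtColor(im,cv2.COLOR_BGR2HSV)
HS['orange']=((11,120,70),(28,255,255))
for b in blobs(im,'orange',150)[:2]: print(cv2.boundingRect(b),circ(c,b,.053))
go(.477,-.29,.197,93.9)
E
```

```text
(234, 203, 92, 89) [ 476.7 -290.9   60.8]
at [ 0.4775 -0.2859  0.2647] yaw 93.9 shift [-0.41 -0.08  6.77] turn -0.0
```

Request:
{"name": "play_rows", "arguments": {
  "dr": [
    [0,0,0],
    [0,0,0],
    [0,0,0],
    [0,0,0],
    [0,0,0],
    [0,0,0],
    [0,0,0],
    [0,0,0]
  ],
  "offset": [
    [-0.45,-0.1,1],
    [0,0,1.5],
    [0,0,1.5],
    [0,0,1.5],
    [0,0,1],
    [0,0,0.3],
    [0,0,0],
    [0,0,0]
  ],
  "gripper": [1,1,1,1,1,1,1,1]
}}

```text
time_s: 38.68
eef_pos: [0.4768, -0.2907, 0.1968]
eef_rot: [3.141, 0.0, 1.638]
contact_force: [0.5, -0.0, 0.5]
finger_gap: 0.998
```

Request:
{"name": "play_rows", "arguments": {
  "dr": [
    [0,0,0],
    [0,0,0],
    [0,0,0],
    [0,0,0],
    [0,0,0],
    [0,0,0],
    [0,0,0],
    [0,0,0]
  ],
  "offset": [
    [0,0,0],
    [0,0,0],
    [0,0,0],
    [0,0,0],
    [0,0,0],
    [0,0,0],
    [0,0,0],
    [0,0,0]
  ],
  "gripper": [-1,-1,-1,-1,-1,-1,-1,-1],
  "squeeze": 35
}}

```text
time_s: 39.35
eef_pos: [0.4767, -0.2906, 0.1973]
eef_rot: [3.141, 0.001, 1.638]
contact_force: [-1.1, 1.0, 6.2]
finger_gap: 0.648
```

Request:
{"name": "play_rows", "arguments": {
  "dr": [
    [0,0,0],
    [0,0,0],
    [0,0,0],
    [0,0,0],
    [0,0,0],
    [0,0,0],
    [0,0,0],
    [0,0,0]
  ],
  "offset": [
    [0,0,-1],
    [0,0,-2],
    [0,0,-3],
    [0,0,-3],
    [0,0,-3],
    [0,0,-3],
    [0,0,-3],
    [0,0,0]
  ],
  "gripper": [-1,-1,-1,-1,-1,-1,-1,-1]
}}

```text
time_s: 40.02
eef_pos: [0.4773, -0.2908, 0.3831]
eef_rot: [3.134, 0.006, 1.638]
contact_force: [-0.2, -0.6, 0.1]
finger_gap: 0.65
```

```bash
python3 - <<'E'
from h import *
c=cam('wrist');im=capture('wrist');cv2.imwrite('pics/w25.png',im)
HS['orange']=((11,120,70),(28,255,255))
p,R=tool()
b=blobs(im,'orange',150)[0]
r=circ(c,b,p[2]-.144);print(cv2.boundingRect(b),r,R.T@np.append(r[:2]-p[:2]*1000,0))
go(.6158,.1567,.38,93.9)
E
```

```text
(215, 238, 129, 119) [ 477.3 -292.3   64. ] [-1.60105591  0.14145627  0.00705962]
at [ 0.4771 -0.2907  0.3803] yaw 93.9 shift [43.71 16.85 -0.05] turn -0.0
```

Request:
{"name": "play_rows", "arguments": {
  "dr": [
    [0,0,0],
    [0,0,0],
    [0,0,0],
    [0,0,0],
    [0,0,0],
    [0,0,0],
    [0,0,0],
    [0,0,0]
  ],
  "offset": [
    [2.7,1.05,0],
    [2.7,1.05,0],
    [2.7,1.05,0],
    [2.7,1.05,0],
    [2.7,1.05,0],
    [2.7,1.05,0],
    [2.7,1.05,0],
    [2.7,1.05,0]
  ],
  "gripper": [-1,-1,-1,-1,-1,-1,-1,-1]
}}

```text
time_s: 40.73
eef_pos: [0.5457, -0.0679, 0.3756]
eef_rot: [-3.14, -0.0, 1.638]
contact_force: [0.4, -0.5, -0.3]
finger_gap: 0.648
```

Request:
{"name": "play_rows", "arguments": {
  "dr": [
    [0,0,0],
    [0,0,0],
    [0,0,0],
    [0,0,0],
    [0,0,0],
    [0,0,0],
    [0,0,0],
    [0,0,0]
  ],
  "offset": [
    [2.8,1.05,0],
    [2.8,1.05,0],
    [2.8,1.05,0],
    [2.8,1.05,0],
    [2.8,1.05,0],
    [2.8,1.05,0],
    [2.8,1.05,0],
    [2.6,1.05,0]
  ],
  "gripper": [-1,-1,-1,-1,-1,-1,-1,-1]
}}

```text
time_s: 41.4
eef_pos: [0.6146, 0.1595, 0.3754]
eef_rot: [-3.14, 0.0, 1.638]
contact_force: [1.8, -0.4, -0.6]
finger_gap: 0.651
```

Request:
{"name": "play_rows", "arguments": {
  "dr": [
    [0,0,0],
    [0,0,0],
    [0,0,0],
    [0,0,0],
    [0,0,0],
    [0,0,0],
    [0,0,0],
    [0,0,0]
  ],
  "offset": [
    [0,0,0],
    [0,0,0],
    [0,0,2],
    [0,0,2],
    [0,0,2],
    [0,0,0],
    [0,0,0],
    [0,0,0]
  ],
  "gripper": [-1,-1,-1,-1,-1,-1,-1,-1]
}}

```text
time_s: 42.07
eef_pos: [0.6149, 0.1571, 0.3173]
eef_rot: [3.141, 0.0, 1.637]
contact_force: [0.9, 0.2, 0.7]
finger_gap: 0.653
```

```bash
python3 - <<'E'
from h import *
c=cam('wrist');im=capture('wrist');cv2.imwrite('pics/w26.png',im)
HS['orange']=((11,120,70),(28,255,255))
p,R=tool()
b=blobs(im,'orange',150)[0]; print('orange',circ(c,b,p[2]-.144),p)
for b in blobs(im,'red',150)[:3]: print(cv2.boundingRect(b),circ(c,b,.070))
go(.6158,.1577,.268,93.9)
E
```

```text
orange [611.  155.7  68.8] [0.61503197 0.15733791 0.31765854]
(239, 177, 85, 65) [615.7 157.7  62.5]
(382, 0, 109, 51) [718.2 309.6  90.1]
(345, 0, 33, 16) [658.5 314.5  23. ]
at [0.615  0.1573 0.3177] yaw 93.8 shift [0.03 0.07 4.97] turn -0.1
```

View pics/w26.png

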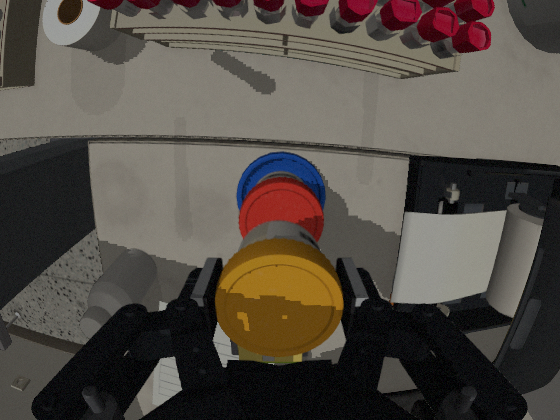

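Orange cup (280,297) held upright in line above the red lid (281,215) and stand. Lowering.

Request:
{"name": "play_rows", "arguments": {
  "dr": [
    [0,0,0],
    [0,0,0],
    [0,0,0],
    [0,0,0],
    [0,0,0],
    [0,0,0],
    [0,0,0],
    [0,0,0]
  ],
  "offset": [
    [0,0.1,1.5],
    [0,0,1.5],
    [0,0,1],
    [0,0,0.5],
    [0,0,0.4],
    [0,0,0],
    [0,0,0],
    [0,0,0]
  ],
  "gripper": [-1,-1,-1,-1,-1,-1,-1,-1]
}}

```text
time_s: 42.78
eef_pos: [0.616, 0.1579, 0.2678]
eef_rot: [3.141, -0.0, 1.638]
contact_force: [0.5, -0.2, -0.7]
finger_gap: 0.648
```

```bash
python3 - <<'E'
from h import *
print(readout.read_state()['contact_force']); go(.6158,.1577,.2675,93.9)
E
```

```text
[ 0.5136108  -0.16654292 -0.72779252]
at [0.616  0.1579 0.2678] yaw 93.9 shift [-0.02 -0.02  0.03] turn -0.0
```

Request:
{"name": "play_rows", "arguments": {
  "dr": [
    [0,0,0],
    [0,0,0],
    [0,0,0],
    [0,0,0],
    [0,0,0],
    [0,0,0],
    [0,0,0],
    [0,0,0]
  ],
  "offset": [
    [0,0,0],
    [0,0,0],
    [0,0,0],
    [0,0,0],
    [0,0,0],
    [0,0,0],
    [0,0,0],
    [0,0,0]
  ],
  "gripper": [-1,1,1,1,1,1,1,1]
}}

```text
time_s: 43.45
eef_pos: [0.6158, 0.1579, 0.2672]
eef_rot: [-3.142, 0.0, 1.638]
contact_force: [-0.4, 0.5, -0.7]
finger_gap: 1.001
```

Request:
{"name": "play_rows", "arguments": {
  "dr": [
    [0,0,0],
    [0,0,0],
    [0,0,0],
    [0,0,0],
    [0,0,0],
    [0,0,0],
    [0,0,0],
    [0,0,0]
  ],
  "offset": [
    [0,0,-1],
    [0,0,-2],
    [0,0,-3],
    [0,0,-3],
    [0,0,-3],
    [0,0,-2],
    [0,0,0],
    [0,0,0]
  ],
  "gripper": [1,1,1,1,1,1,1,1]
}}

```text
time_s: 44.12
eef_pos: [0.6159, 0.1579, 0.409]
eef_rot: [3.139, -0.0, 1.638]
contact_force: [-0.1, -0.3, -0.2]
finger_gap: 1.001
```

Request:
{"name": "play_rows", "arguments": {
  "dr": [
    [0,0,0],
    [0,0,0],
    [0,0,0],
    [0,0,0],
    [0,0,0],
    [0,0,0],
    [0,0,0],
    [0,0,0]
  ],
  "offset": [
    [-1.5,-1.5,0],
    [-1.5,-1.5,0],
    [-1.5,-1.5,0],
    [-1.5,-1.5,0],
    [0,0,0],
    [0,0,0],
    [0,0,0],
    [0,0,0]
  ],
  "gripper": [1,1,1,1,1,1,1,1]
}}

```text
time_s: 44.78
eef_pos: [0.5604, 0.0945, 0.4066]
eef_rot: [-3.141, 0.0, 1.638]
contact_force: [-0.1, -0.3, -0.2]
finger_gap: 0.999
```

```bash
python3 - <<'E'
from h import *
c=cam('wrist');im=capture('wrist');sc=capture('scene');cv2.imwrite('pics/w27.png',im);cv2.imwrite('pics/s27.png',sc)
HS['orange']=((11,120,70),(28,255,255))
def rep(c,im,col,z,n=2):
    for b in blobs(im,col,150)[:n]: print(col,z,cv2.boundingRect(b),circ(c,b,z),rect(world(c,b,z)))
rep(c,im,'orange',.123);rep(c,im,'yellow',.04);rep(c,im,'lime',.022);rep(c,im,'red',.048,4)
a=cv2.resize(sc[120:260,130:330],(800,560),interpolation=cv2.INTER_CUBIC); b=im
cv2.imwrite('pics/f27.png',np.hstack([cv2.resize(sc[120:260,130:330],(400,280)),cv2.resize(im,(400,300))[:280]]))
E
```

```text
orange 0.123 (317, 100, 71, 71) [613.7 155.3  58.4] [613.6 155.4  57.5  56.    4.9]
orange 0.123 (292, 216, 60, 57) [598.3  59.8  71.1] [598.3  60.2  50.4  53.4   4.2]
yellow 0.04 (293, 218, 59, 55) [613.3  19.5  91.9] [613.6  20.1  66.1  68.7   4.8]
lime 0.022 (293, 198, 58, 19) [611.5  61.3  70.3] [611.5  61.4  67.6  22.    3.7]
lime 0.022 (294, 272, 50, 7) [618.1 -30.1  62.6] [618.1 -28.9  62.4   9.    2.7]
red 0.048 (314, 226, 17, 33) [611.6  28.2  41.5] [611.3  28.5  17.4  39.4   2.9]
red 0.048 (310, 99, 40, 58) [613.5 155.4  64. ] [600.7 159.6  64.   27.2  71.7]
```

View pics/f27.png

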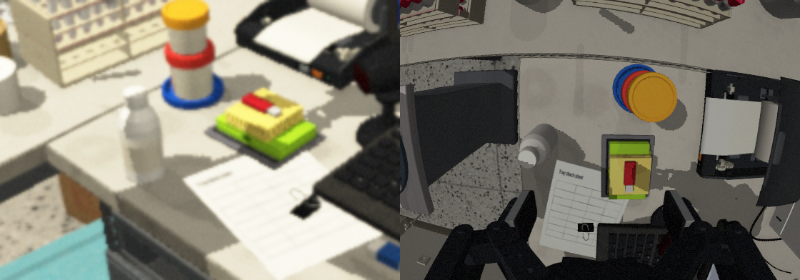

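Both stacks stand straight: orange on red in the blue stand at left (190,50), and case, pad and stick on the tray (265,120). The bottle is in place. Handing in.

```bash
python3 -c "
from h import *
print(readout.read_state()['time_s']); ctrl.close_job()"
```

```text
44.8833
the job is handed in; nothing more can be done
```

I made up both stacks and handed the job in at 44.9 s, with everything released and the gripper clear. `close_job` gives no verdict, so this rests on my own camera checks:

| Check | Offset from target | Limit |
|---|---|---|
| Case on tray | about 2 mm, squared to about 0.1° | 12 mm, 0.2 rad |
| Pad on case | about 2–4 mm, squared to within about 1° | 12 mm, 0.2 rad |
| Stick on pad | about 2 mm | 15 mm |
| Red cup in stand | about 1 mm | 12 mm |
| Orange cup on red lid | about 3 mm | 12 mm |

- **Uprightness and height:** I judged these by eye from the last pictures. Everything looked upright or flat, and the lid sizes matched their expected heights.
- **Bottle:** it stands upright where it was, also judged by eye. I took no before-and-after measurement, but nothing came near it.
- **What went wrong:** my first grip on the data stick was about 5 mm too high. It slipped off and slid the stick about 27 mm across the desk. I measured again and the second grip held.

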